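# Glued-up marble box and marble wheel

### The job

The little wooden marble box has dried in the vise: slide the vise jaw open, lift the box out and stand it upright on the green mark of the catch tray under the marble wheel's spout. Then fetch every blue marble into the box: turn the wheel until a compartment with a blue marble is at the spout, tip the wheel by its handle so that the marble rolls down into the box, let the wheel back level, and go on to the next. Keep the amber marbles in the wheel, and leave the other things on the desk where they are; at the end the box stands upright on its mark with all the blue marbles in it and the wheel is level.

Things in the scene. Friction and masses are not known exactly. Their poses are not given: they have to be found in the camera images.
- stand: the marble wheel's fixed wooden stand with its catch tray. Origin on the desk under the wheel's centre; x, y level, z up. The spout looks along its -y. The tray lies from y = -100 to -250 mm, 180 mm wide in x, floor 6 mm above the desk, with a rim 16 mm above the desk and 6 mm thick
- mark (a point): centre of the green mark (64 x 94 mm, long side along the stand's y) on the tray floor under the spout: stand x 0, y -170 mm, z 6 mm. The spout's rest position ends 50 mm short of this point and is 115 mm high at its side walls' tops, 48 mm wide; tipped fully it reaches 10 mm further out and its underside comes down to 46 mm above the tray floor, just above the box
- wheel (a joint): turn of the wheel about its axis (vertical while level), rad, counter-clockwise from above positive, 0.03 N m of friction, stays where it is left, no stops. Six compartments of 60 degrees between radial dividers, radius 90 mm, closed by a fixed fence with one opening, at the spout (stand -y); at 0 one compartment is centred on the spout. A marble on the wheel turns with it. A compartment centred on the spout within about 10 degrees empties when tipped; the others hold theirs
- knob (a point): middle of the wheel's black grip bar (50 long x 14 wide x 28 mm tall, long side along the turning wheel's own x axis, so at wheel = 0 along the stand's x), on the wheel's axis, 149 mm above the desk when level; the clear cover below it tops out at 125 mm. Orientation turns with the wheel
- tip (a joint): tipping of the wheel towards the spout, rad: 0 level (resting), stop at 0.55. A marble rolls out by about 0.3 to 0.45 rad when tipped slowly. Falls slowly back to 0 when let go; lifting the handle takes about 3 N. The hinge axis is along the stand's x at stand y = -70 mm, z = 60 mm
- handle (a point): middle of the orange lifting bar, round, 12 mm thick, 84 mm long along the stand's x, parallel to the tipping hinge, so it can turn between the fingers. Level: stand y = +130, z = 150 mm; it moves on a circle about the hinge (200 mm behind and 90 mm above it), up and towards the spout
- vise: small blue fixed vise. Bed 120 mm in x, 240 mm in y, top 12 mm above the desk; fixed jaw from y = +45.5 to 65.5 mm, 60 mm high. Open towards its +x and -x sides
- vise_seat (a point): middle of the seat between the closed jaws, on the bed (vise x 0, y 0, z 12 mm)
- jaw (a joint): sliding jaw, m: 0 closed on the box, up to 0.05 open; slides along the vise's -y, about 3 N friction, stays where it is left. Jaw 100 mm wide in x, 55 mm high above the desk
- jaw_post (a point): point in the red square post (16 x 16 mm, from 32 to 82 mm above the desk) on the sliding jaw, 72 mm above the desk, 10 mm below the post's top; closed it lies at vise y = -79.5 mm
- box: open wooden box, 60 mm in its x, 90 mm in its y, 40 mm high, walls and floor 4 mm, about 120 g. Origin in the middle of its underside. In the vise its long side lies along the vise's y (jaws at its ends)
- snow_globe: glass snow globe, 76 mm diameter, 88 mm high; bystander
- chopsticks: blue holder, 68 mm diameter, with two white chopsticks, 222 mm high; bystander
- ice_tray: orange empty ice cube tray, 200 x 90 x 32 mm; bystander
- glue: white glue bottle, 52 mm diameter, 130 mm high; bystander
- blue1: blue glass marble, 25 mm diameter, 20 g; origin at its centre. At the start it lies in one of the wheel's six compartments (a compartment holds one marble at most), under the clear cover, about 43 to 60 mm from the wheel's axis, its centre about 101 mm above the desk; may be absent
- blue2: blue glass marble, 25 mm diameter, 20 g; origin at its centre. At the start it lies in one of the wheel's six compartments (a compartment holds one marble at most), under the clear cover, about 43 to 60 mm from the wheel's axis, its centre about 101 mm above the desk; may be absent
- blue3: blue glass marble, 25 mm diameter, 20 g; origin at its centre. At the start it lies in one of the wheel's six compartments (a compartment holds one marble at most), under the clear cover, about 43 to 60 mm from the wheel's axis, its centre about 101 mm above the desk; may be absent
- blue4: blue glass marble, 25 mm diameter, 20 g; origin at its centre. At the start it lies in one of the wheel's six compartments (a compartment holds one marble at most), under the clear cover, about 43 to 60 mm from the wheel's axis, its centre about 101 mm above the desk; may be absent
- amber1: amber glass marble, 25 mm diameter, 20 g; origin at its centre. At the start it lies in one of the wheel's six compartments (a compartment holds one marble at most), under the clear cover, about 43 to 60 mm from the wheel's axis, its centre about 101 mm above the desk; must stay in the wheel
- amber2: amber glass marble, 25 mm diameter, 20 g; origin at its centre. At the start it lies in one of the wheel's six compartments (a compartment holds one marble at most), under the clear cover, about 43 to 60 mm from the wheel's axis, its centre about 101 mm above the desk; must stay in the wheel
There are look-alikes about, which are no part of the job. Several things have the shape of the box; the one meant has the colours described above.

How it is judged:
By the outcome, as a careful person would: the job done as asked, in the order asked, and still so for the second after the job is handed in, with the robot touching nothing.
Of blue1, blue2, blue3, blue4 only 3 to 4 are there at a start; the rules pass over those that are not, and their reading is None.
At some moment in a run one of box may be knocked a few centimetres aside while the robot is not near it.
Once in a run the grip may slacken for a moment while it holds something.
It also fails if it takes over 210 s, if anything falls off the work surface, if the arm or the gripper's body presses on something with over 40 N, if the wrist force passes 120 N, or if a joint passes its speed limit or range.

### The arm

A 6-joint arm with a two-finger parallel gripper is mounted at the origin on the work surface. World frame = base frame: x ahead of the robot, y to its left, z up, the work surface at z = 0. Lengths are in m, angles in degrees, forces in N, time in s.
With the tool pointing down it reaches from about 0.4 to 0.825 m from the base axis. Payload 7 kg.
Tool frame: the origin (TCP) lies at the very end of the fingers, on their centre line; the grasp point (between the pads) lies 19 mm behind it; x points along the fingers, z is the direction in which the jaws open and shut, and the axes are right-handed (so a half turn about x gives the same grasp; the last joint's range is limited). The gripper opens to 88 mm and grips with 3 to 60 N. Pads are 19 mm wide; open, the fingers measure 130 mm over their backs; the gripper's body (78 mm by 193 mm) begins 47 mm behind the grasp point.
Start: joints at [-48.065, 20.546, 0.682, 0, -70.136, -16.507], TCP at [0.29, -0.61, 0.227] pointing down, gripper open.
Joint ranges: [-176.03, 176.03], [-82.01, 121.73], [-58.28, 71.71], [-173.87, 95.51], [-174.79, -0.11], [-173.66, 173.66]. Speed limits (degrees/s): [136.94, 136.94, 172.46, 180, 180, 180].

### API

Orientations are given as [roll, pitch, yaw] about the fixed x, y, z axes, in that order (R = Rz(yaw) Ry(pitch) Rx(roll)).
In Python, from plant import * gives the robot as it stands.
- The arm moves only by the tool arm_command, never from a script. Its argument "commands" is one flat list of numbers, 5 for each row, row after row: the shift along the tool's x, y, z in mm, then the turn about the tool's x in degrees, then the opening in per cent of the stroke, from 0 (shut) to 100 (fully open). A call has 1 to 5 rows; each row shifts and turns the pose as measured when the row begins, along the tool's axes as they then stand; what a row does not reach is not made up. A row lasts 1/8 s, in which the tool goes at most 62.5 mm and 10.7 degrees, less where a joint would pass 70% of its speed; a pose out of reach is approached as far as the arm can. A call is refused whole if a number of a shift passes 62.5 or a number of a turn 10.7, either way. A call with a gripper value outside its range is refused whole. The fingers move at their own pace and stop on an object; the grip force is fixed at half the most. Time passes only in rows, so rows that do not move let the fingers close. It gives the time, the measured TCP pose, the force and the opening at its end, in the units of the state.
- get_obs(): the state, without advancing time (a new reading comes with each control period).
- snapshot(name): name is "scene" or "top"; returns a dict with "frame" (420x560x3 uint8, blue, green, red), "fov_y" (degrees; the focal length in pixels is half the picture's height over the tangent of half this angle, whatever the lens; pixels are square), "cx", "cy" (the principal point, pixels), "world_to_cam" (4x4, takes a point from world to camera coordinates). Camera axes: x right, y up, looking along -z (the intrinsics and any distortion apply to the point x, -y, -z); pixel columns grow to the right and rows downward; lengths in m; the calibration is good to about 2 mm. A picture is of the moment at which its call begins. There is no depth.
- close_job(): hands the job in, once; it reports no verdict.
The state is a dict: "clock": time; "joint_pos": joint angles; "qvel": joint speeds; "tau": joint torques, N m; "tool_pos": TCP position; "orientation": TCP orientation; "force": force on the tool from outside, world axes, zero at the start; "moment": the same for the moment, N m; "opening": finger opening in m.
Only numpy, scipy, OpenCV 4.12 (cv2) and the standard library are available. Lean on these libraries where they do the work, as an engineer would, in place of code of your own. Each camera call takes 0.05 s, during which the arm holds its last target. There are 200 camera calls.

## Working session

There is one attempt and no reset: what is moved stays moved. The work goes in short steps, Python scripts to look and compute and a tool call to move; the robot and the scene stay as the last step left them, time stands still between calls to the robot, and variables do not carry over. Pictures are saved under pics/ and viewed, about 12 in all and at most 16, crops included, and the job is handed in when it is done.

Besides the shell and the picture viewer there is one more tool, called by a JSON object that holds its "api" and its "payload", one argument or row to a line. arm_command: Moves the arm, as the interface text tells. Its arguments: {"type":"object","properties":{"commands":{"type":"array"}},"required":["commands"]}

```bash
ls; mkdir -p pics; python3 - <<'E'
from plant import *
import cv2
o=get_obs();print(o)
for n in("scene","top"):
    s=snapshot(n);cv2.imwrite(f"pics/{n}0.png",cv2.resize(s["frame"],(800,600),interpolation=cv2.INTER_CUBIC))
    cv2.imwrite(f"{n}0_raw.png",s["frame"])
    print(n,{k:v for k,v in s.items() if k!="frame"})
E
```

```text
pics
{'clock': 0.0, 'joint_pos': array([-4.80664250e+01,  2.05906477e+01,  6.32574523e-01, -2.19516395e-02,
       -7.01338733e+01, -1.65072340e+01]), 'qvel': array([ 0.05840997,  0.0335626 ,  0.00026503, -0.07615925, -0.02613145,
       -0.0605125 ]), 'tau': array([ 1.26032542e-04, -5.82731152e+01,  2.93050522e+01,  6.99721053e+00,
        6.77369404e-03, -1.16172278e-04]), 'tool_pos': array([ 0.28958791, -0.60917724,  0.22561669]), 'orientation': array([  3.8594552 ,  89.90576555, 119.27831994]), 'force': array([-0.08151516,  0.79670539,  0.4588586 ]), 'moment': array([-0.02088619,  0.05445495, -0.00482457]), 'opening': 0.08783043408770731}
scene {'fov_y': 52.27518713713543, 'cx': 282.21462384839816, 'cy': 201.91766370552028, 'world_to_cam': array([[-0.65341503,  0.75674301,  0.01971851,  0.47310201],
       [-0.48474104, -0.43827636,  0.75692797,  0.12016073],
       [ 0.5814421 ,  0.48502975,  0.65320076, -1.61992281],
       [ 0.        ,  0.        ,  0.        ,  1.        ]])}
top {'fov_y': 48.89522642795495, 'cx': 285.69958953807355, 'cy': 209.049898701432, 'world_to_cam': array([[-0.00516748, -0.99996626, -0.00638525, -0.14253872],
       [ 0.99106509, -0.00597231,  0.13324536, -0.55002678],
       [-0.133279  , -0.00563966,  0.99106251, -1.40485699],
       [ 0.        ,  0.        ,  0.        ,  1.        ]])}
```

View pics/scene0.png

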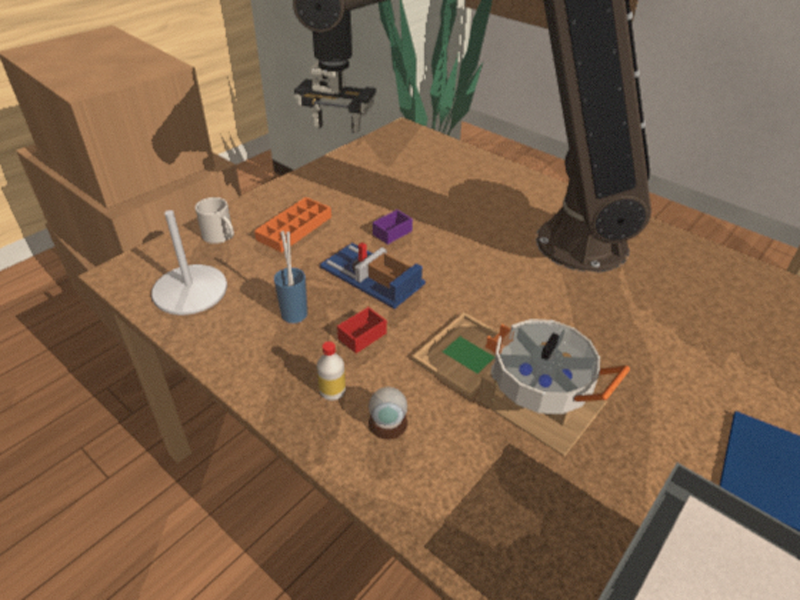

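View pics/top0.png

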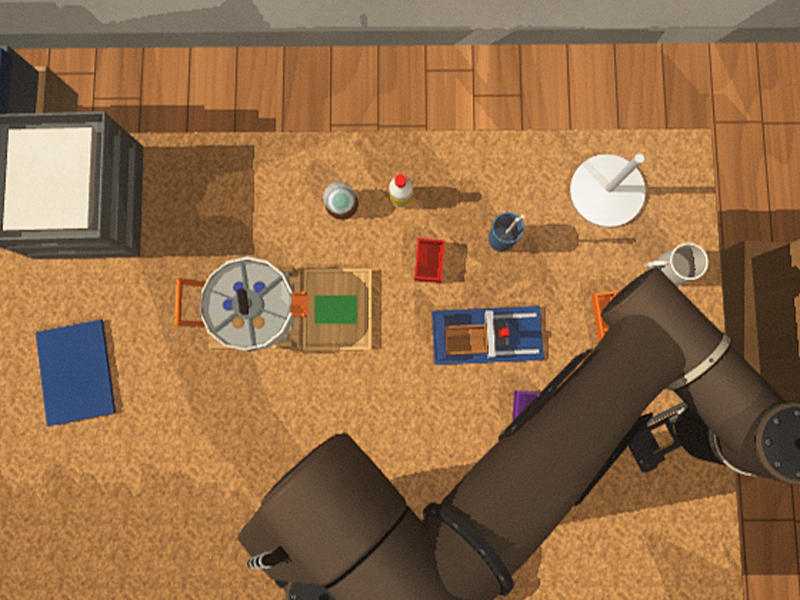

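```bash
cat > h.py <<'E'
import numpy as np, cv2
from plant import *
def cam(s):
    f=210/np.tan(np.radians(s["fov_y"]/2)); W=s["world_to_cam"]; return f,W[:3,:3],W[:3,3]
def toz(s,uv,z):
    f,R,t=cam(s); C=-R.T@t
    d=R.T@np.array([(uv[0]-s["cx"])/f,-(uv[1]-s["cy"])/f,-1]); return C+d*(z-C[2])/d[2]
def proj(s,p):
    f,R,t=cam(s); c=R@np.asarray(p,float)+t; return np.array([s["cx"]-f*c[0]/c[2],s["cy"]+f*c[1]/c[2]])
def blobs(s,lo,hi,roi,amin=15):
    "HSV blobs in roi (x0,y0,x1,y1) of raw pixels: centroid, area, minAreaRect"
    h=cv2.cvtColor(s["frame"],cv2.COLOR_BGR2HSV); m=cv2.inRange(h,lo,hi); k=np.zeros_like(m)
    x0,y0,x1,y1=roi; k[y0:y1,x0:x1]=m[y0:y1,x0:x1]
    out=[]
    for c in cv2.findContours(k,cv2.RETR_EXTERNAL,cv2.CHAIN_APPROX_NONE)[0]:
        z=np.zeros_like(k); cv2.drawContours(z,[c],-1,255,-1); a=cv2.countNonZero(z&k)
        if a>=amin:
            ys,xs=np.nonzero(z&k); out.append((np.array([xs.mean(),ys.mean()]),a,cv2.minAreaRect(c)))
    return sorted(out,key=lambda b:-b[1])
def show(s,roi,name,k):
    x0,y0,x1,y1=roi; cv2.imwrite(f"pics/{name}.png",cv2.resize(s["frame"][y0:y1,x0:x1],None,fx=k,fy=k,interpolation=cv2.INTER_CUBIC))
E
python3 - <<'E'
from h import *
T=snapshot("top");S=snapshot("scene")
np.set_printoptions(precision=4,suppress=True)
def rep(n,s,lo,hi,roi,z,am=15):
    for b in blobs(s,lo,hi,roi,am)[:6]:
        print(n,b[0],b[1],"rect",np.round(b[2][1],1),round(b[2][2],1),"->",toz(s,b[0],z), "corners",[toz(s,p,z)[:2].round(4).tolist() for p in cv2.boxPoints(b[2])])
w=(130,170,270,260)
rep("green",T,(45,80,30),(85,255,255),w,.006)
rep("orange",T,(5,200,120),(14,255,255),(110,180,145,240),.156)
rep("knob",T,(0,0,0),(179,255,60),(155,195,185,225),.163)
rep("blue",T,(110,100,60),(130,255,255),(140,180,205,245),.101)
rep("amber",T,(12,120,120),(22,255,255),(140,180,205,245),.101)
rep("post",T,(0,180,80),(5,255,255),(335,215,370,250),.082,8)
v=(295,205,390,262)
rep("vise",T,(100,120,40),(125,255,255),v,.012)
S2=(220,160,310,220)
rep("postS",S,(0,180,80),(5,255,255),S2,.077,8)
show(T,(115,165,395,270),"t1",2.85)
show(S,(215,160,455,325),"s1",3.3)
E
```

```text
green [234.6543 216.0887] 564 rect [19. 29.] 90.0 -> [0.5317 0.0171 0.006 ] corners [[0.5612, 0.0642], [0.5606, -0.0284], [0.4998, -0.0287], [0.5003, 0.0633]]
orange [129.2667 211.2778] 180 rect [20.4 32.2] 2.6 -> [0.5294 0.3016 0.156 ] corners [[0.484, 0.3216], [0.577, 0.3213], [0.5739, 0.2625], [0.481, 0.2633]]
knob [169.8462 210.6538] 104 rect [17.5  5.9] 81.9 -> [0.5296 0.1835 0.163 ] corners [[0.5536, 0.1958], [0.556, 0.1791], [0.506, 0.1707], [0.5037, 0.1873]]
blue [158.8    212.9143] 35 rect [6. 5.] 90.0 -> [0.5312 0.2323 0.101 ] corners [[0.54, 0.241], [0.5399, 0.226], [0.5219, 0.2255], [0.522, 0.2404]]
blue [180.8286 200.3143] 35 rect [5. 6.] 90.0 -> [0.5688 0.1675 0.101 ] corners [[0.5758, 0.1762], [0.5757, 0.1582], [0.5606, 0.1578], [0.5607, 0.1758]]
blue [166.3929 200.0357] 28 rect [5. 5.] 90.0 -> [0.5699 0.2108 0.101 ] corners [[0.5761, 0.2182], [0.576, 0.2032], [0.5609, 0.2027], [0.561, 0.2177]]
amber [147.5377 185.4717] 212 rect [16. 28.] 90.0 -> [0.6145 0.2689 0.101 ] corners [[0.6314, 0.2922], [0.6309, 0.2077], [0.5821, 0.2063], [0.5826, 0.2904]]
amber [146.7797 238.
[... 691 characters left out ...]
, 0.219], [0.5038, 0.1981], [0.4859, 0.1976], [0.486, 0.2184]]
post [351.9211 232.3684] 38 rect [5. 6.] 90.0 -> [ 0.4714 -0.344   0.082 ] corners [[0.4785, -0.3354], [0.4784, -0.3534], [0.4634, -0.353], [0.4635, -0.3351]]
vise [345.3826 233.8682] 933 rect [37.1 75.4] 87.4 -> [ 0.4725 -0.3329  0.012 ] corners [[0.5248, -0.198], [0.5343, -0.4365], [0.4176, -0.4381], [0.4081, -0.2021]]
postS [253.5135 175.3514] 37 rect [10.  4.] 90.0 -> [ 0.4862 -0.3359  0.077 ] corners [[0.4742, -0.3593], [0.4649, -0.3492], [0.5053, -0.3108], [0.5142, -0.3206]]
postS [256.4 218.1] 20 rect [3. 8.] 90.0 -> [ 0.6339 -0.1827  0.077 ] corners [[0.636, -0.199], [0.6198, -0.181], [0.6295, -0.1719], [0.6456, -0.1897]]
```

View pics/t1.png

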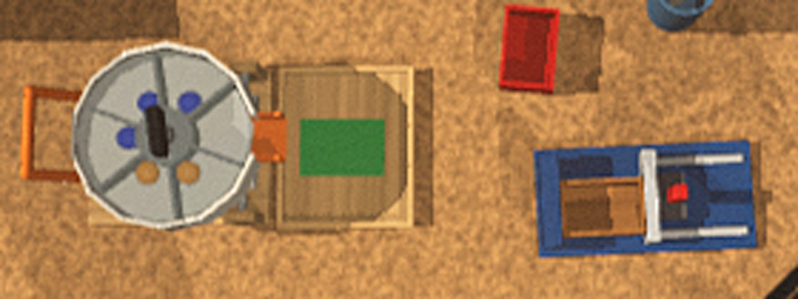

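View pics/s1.png

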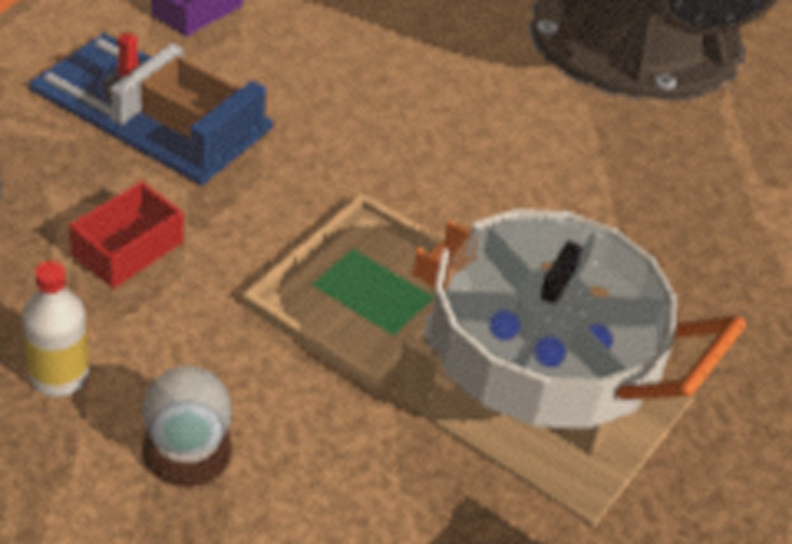

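```bash
cat >> h.py <<'E'
from scipy.spatial.transform import Rotation
np.set_printoptions(precision=4,suppress=True)
def go(p,heading=None):
    "tool-frame shift in mm, turn about tool x in deg to bring TCP to p with tool z at world heading (mod 180)"
    o=get_obs(); R=Rotation.from_euler("xyz",o["orientation"],degrees=True).as_matrix()
    h=np.degrees(np.arctan2(R[1,2],R[0,2])); d=R.T@(np.asarray(p)-o["tool_pos"])*1e3
    t=None if heading is None else (h-heading+90)%180-90
    print("shift",d.round(1),"turn",t if t is None else round(t,1),"| t",round(o["clock"],2),"tcp",o["tool_pos"],"head",round(h,1),"xaxis",R[:,0].round(3),"q",o["joint_pos"].round(0),"F",o["force"].round(1),"open",round(o["opening"]*1e3,1))
E
python3 - <<'E'
from h import *
T=snapshot("top")
h=cv2.cvtColor(T["frame"],cv2.COLOR_BGR2HSV)
for b in blobs(T,(5,120,30),(16,255,150),(306,218,345,255))[:2]: print(b[0],b[1],b[2],[toz(T,p,.052)[:2].round(4).tolist() for p in cv2.boxPoints(b[2])],toz(T,b[2][0],.052))
print(h[238,306:372:1].tolist())
print("post",proj(T,(.4712,-.344,.082)),proj(snapshot("scene"),(.4712,-.344,.082)))
go((.471,-.344,.13),2.3)
E
```

```text
[320.9518 236.8939] 311 ((325.0, 237.5), (19.0, 26.0), 90.0) [[0.488, -0.2261], [0.4875, -0.3058], [0.4294, -0.3046], [0.4298, -0.2253]] [ 0.4586 -0.2655  0.052 ]
[[110, 127, 122], [110, 119, 124], [111, 126, 119], [110, 125, 120], [109, 137, 125], [110, 75, 88], [13, 164, 138], [14, 183, 117], [13, 162, 112], [13, 161, 108], [13, 183, 106], [14, 177, 108], [14, 162, 113], [13, 161, 114], [14, 168, 108], [11, 153, 118], [13, 171, 109], [13, 164, 112], [14, 158, 113], [12, 167, 113], [13, 165, 110], [12, 168, 108], [12, 163, 103], [13, 171, 167], [14, 171, 173], [13, 172, 175], [13, 173, 171], [13, 177, 169], [14, 171, 173], [14, 173, 171], [13, 173, 174], [14, 173, 175], [13, 165, 133], [15, 169, 139], [14, 191, 191], [13, 73, 189], [28, 16, 211], [24, 19, 214], [17, 22, 218], [23, 8, 243], [9, 31, 108], [9, 70, 69], [11, 53, 67], [12, 55, 69], [11, 64, 68], [9, 53, 77], [14, 65, 67], [15, 50, 72], [6, 48, 102], [14, 50, 108], [114, 67, 76], [113, 106, 77], [114, 92, 75], [109, 104, 76], [111, 93, 82], [113, 88, 75], [114, 101, 86], [112, 79, 74], [108, 131, 121], [109, 138, 126], [110, 136, 118], [110, 139, 119], [109, 137, 123], [109, 140, 122], [110, 137, 121], [109, 135, 125]]
post [351.9261 232.4242] [254.7967 171.2456]
shift [  96.3 -277.7  161.9] turn -66.9 | t 0.3 tcp [ 0.2898 -0.6095  0.2263] head 115.4 xaxis [-0.  0. -1.] q [-48.  21.   1.  -0. -70. -17.] F [-0.6  1.   1.1] open 87.6
```

{"api": "arm_command", "payload": {
  "commands": [0, -50, 29, 0, 100, 0, -50, 29, 0, 100, 0, -50, 29, 0, 100, 0, -50, 29, 0, 100, 0, -50, 29, 0, 100]
}}

```text
clock: 0.92
tool_pos: [0.4555, -0.368, 0.225]
orientation: [29.4, 89.9, 144.5]
force: [0.9, 0.1, 0.0]
opening: 0.0874
```

{"api": "arm_command", "payload": {
  "commands": [0, 0, 0, -10, 100, 0, 0, 0, -10, 100, 0, 0, 0, -10, 100, 0, 0, 0, -10, 100, 0, 0, 0, -10, 100]
}}

```text
clock: 1.55
tool_pos: [0.4587, -0.3631, 0.2256]
orientation: [-89.3, 89.9, 77.6]
force: [0.0, 0.3, 0.7]
opening: 0.0876
```

```bash
python3 -c "
from h import *
go((.471,-.344,.13),2.3)"
```

```text
shift [ 95.6 -21.3  -7.7] turn -15.4 | t 1.55 tcp [ 0.4587 -0.3631  0.2256] head 166.9 xaxis [ 0.     0.001 -1.   ] q [-19.  12. -11.  -0. -67.   6.] F [0.  0.3 0.7] open 87.6
```

{"api": "arm_command", "payload": {
  "commands": [0, 0, 0, -8, 100, 0, 0, 0, -7, 100, 0, 0, 0, 0, 100]
}}

```text
clock: 1.92
tool_pos: [0.4586, -0.363, 0.2256]
orientation: [-112.7, 89.9, 69.7]
force: [-0.2, 0.1, -0.1]
opening: 0.0876
```

```bash
python3 -c "
from h import *
go((.471,-.344,.058),2.3)"
```

```text
shift [167.7 -18.3 -13.1] turn 0.1 | t 1.93 tcp [ 0.4586 -0.363   0.2256] head -177.6 xaxis [ 0.     0.001 -1.   ] q [-19.  12. -11.  -0. -67.  22.] F [-0.2  0.1 -0.1] open 87.6
```

{"api": "arm_command", "payload": {
  "commands": [0, -18, -13, 0, 100, 50, 0, 0, 0, 100, 50, 0, 0, 0, 100, 40, 0, 0, 0, 100, 0, 0, 0, 0, 100]
}}

```text
clock: 2.55
tool_pos: [0.4726, -0.3445, 0.084]
orientation: [167.4, 89.8, -11.1]
force: [1.2, 0.7, 1.2]
opening: 0.0873
```

```bash
python3 -c "
from h import *
go((.471,-.344,.058),2.3)
s=snapshot('scene');show(s,(200,110,340,215),'s2',4)"
```

```text
shift [26.  -0.5  1.7] turn -0.8 | t 2.55 tcp [ 0.4726 -0.3445  0.084 ] head -178.5 xaxis [ 0.004 -0.001 -1.   ] q [-17.  19. -21.  -0. -49.  19.] F [1.2 0.7 1.2] open 87.3
```

View pics/s2.png

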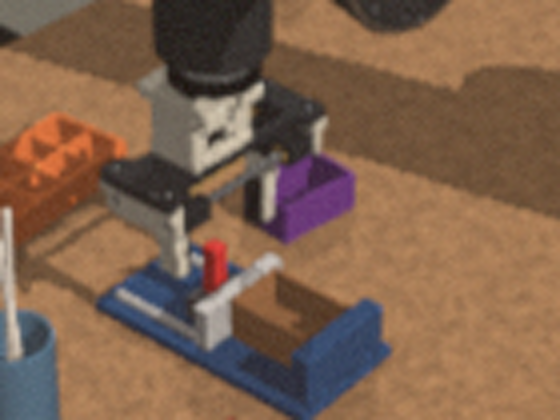

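{"api": "arm_command", "payload": {
  "commands": [26, 0, 2, 0, 100, 0, 0, 0, 0, 0, 0, 0, 0, 0, 0, 0, 0, 0, 0, 0, 0, 0, 0, 0, 0]
}}

```text
clock: 3.22
tool_pos: [0.4782, -0.348, 0.0697]
orientation: [155.3, 88.8, -23.2]
force: [0.5, 0.4, 0.2]
opening: 0.0531
```

```bash
python3 -c "
from h import *
go((.473,-.388,.058),2.3)"
```

```text
shift [11.9 39.7  6.4] turn -0.8 | t 3.23 tcp [ 0.4782 -0.348   0.0697] head -178.5 xaxis [ 0.02  -0.008 -1.   ] q [-17.  20. -22.   0. -46.  18.] F [0.5 0.4 0.2] open 53.1
```

{"api": "arm_command", "payload": {
  "commands": [4, 0, 1, 0, 0, 4, 0, 1, 0, 0, 3, 0, 1, 0, 0, 0, 0, 0, 0, 0, 0, 0, 0, 0, 0]
}}

```text
clock: 3.85
tool_pos: [0.473, -0.3482, 0.058]
orientation: [151.1, 89.0, -27.4]
force: [2.7, 1.1, 2.7]
opening: 0.0158
```

```bash
python3 -c "
from h import *
go((.473,-.388,.058),2.3)"
```

```text
shift [ 0.3 39.8  1.1] turn -0.8 | t 3.85 tcp [ 0.473  -0.3482  0.058 ] head -178.5 xaxis [ 0.016 -0.008 -1.   ] q [-17.  21. -23.   0. -45.  19.] F [2.7 1.1 2.7] open 15.8
```

{"api": "arm_command", "payload": {
  "commands": [0, 10, 0, 0, 0, 0, 10, 0, 0, 0, 0, 10, 0, 0, 0, 0, 10, 0, 0, 0, 0, 6, 0, 0, 0]
}}

```text
clock: 4.47
tool_pos: [0.475, -0.3958, 0.058]
orientation: [154.5, 89.0, -23.9]
force: [1.1, 3.5, 1.2]
opening: 0.0158
```

```bash
python3 -c "
from h import *
go((.475,-.393,.058),2.3)"
```

```text
shift [ 0.  -2.8 -0.1] turn -0.7 | t 4.47 tcp [ 0.475  -0.3958  0.058 ] head -178.4 xaxis [ 0.016 -0.007 -1.   ] q [-22.  24. -19.   0. -46.  23.] F [1.1 3.5 1.2] open 15.8
```

{"api": "arm_command", "payload": {
  "commands": [0, 0, 0, 0, 60, 0, 0, 0, 0, 80, 0, 0, 0, 0, 100, -20, 0, 0, 0, 100, -30, 0, 0, 0, 100]
}}

```text
clock: 5.1
tool_pos: [0.4722, -0.3956, 0.1062]
orientation: [152.8, 89.3, -25.7]
force: [0.7, -0.5, 0.7]
opening: 0.0606
```

{"api": "arm_command", "payload": {
  "commands": [-30, 10, 0, 0, 100, -30, 10, 0, 0, 100, -20, 10, 0, 0, 100, 0, 0, 0, 0, 100]
}}

```text
clock: 5.6
tool_pos: [0.4729, -0.4257, 0.1918]
orientation: [151.1, 89.0, -27.4]
force: [0.9, 0.4, 0.2]
opening: 0.0872
```

```bash
python3 - <<'E'
from h import *
T=snapshot("top");S=snapshot("scene")
go((.46,-.2645,.15),2.3)
for b in blobs(T,(5,100,30),(17,255,255),(306,218,345,255))[:2]: print(b[0],b[1],b[2],[toz(T,p,.052)[:2].round(4).tolist() for p in cv2.boxPoints(b[2])],toz(T,b[2][0],.052))
a=cv2.resize(T["frame"][195:275,290:400],None,fx=5,fy=5,interpolation=cv2.INTER_CUBIC)
c=cv2.resize(S["frame"][150:220,210:320],(550,350),interpolation=cv2.INTER_CUBIC)[:180]
cv2.imwrite("pics/c3.png",np.vstack([a,c]))
E
```

```text
shift [  38.6 -160.5    8.1] turn -0.8 | t 5.7 tcp [ 0.4719 -0.4245  0.1897] head -178.5 xaxis [ 0.013 -0.006 -1.   ] q [-24.  18.  -8.   0. -63.  26.] F [-0.   0.6 -0.9] open 87.6
[321.3175 234.9513] 759 ((324.0, 236.0), (36.0, 36.0), 90.0) [[0.519, -0.208], [0.5183, -0.3187], [0.408, -0.3163], [0.4086, -0.2068]] [ 0.4632 -0.2625  0.052 ]
[336.6087 252.3478] 23 ((338.0, 251.0), (12.0, 6.0), -0.0) [[0.4082, -0.2859], [0.4264, -0.2863], [0.4262, -0.3228], [0.408, -0.3224]] [ 0.4172 -0.3044  0.052 ]
```

View pics/c3.png

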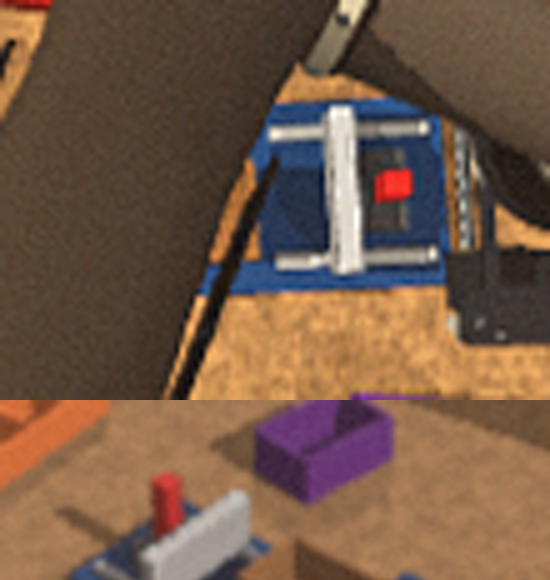

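```bash
python3 - <<'E'
from h import *
T=snapshot("top"); T["frame"]=cv2.imread("top0_raw.png")
for b in blobs(T,(5,100,30),(17,255,255),(309,222,342,250))[:2]: print(b[0],b[1],b[2],[toz(T,p,.052)[:2].round(4).tolist() for p in cv2.boxPoints(b[2])],toz(T,b[2][0],.052))
# vise bed -y end & jaw
S=snapshot("scene")
for b in blobs(S,(5,130,20),(17,255,255),(225,160,305,215))[:3]: print(b[0],b[1])
show(S,(225,155,325,225),"s4",6)
E
```

```text
[326.2433 237.2953] 596 ((326.0, 237.0), (20.0, 30.0), 90.0) [[0.4911, -0.2231], [0.4905, -0.315], [0.4293, -0.3138], [0.4298, -0.2223]] [ 0.4601 -0.2685  0.052 ]
[270.0756 187.3953] 344
[242.1304 167.0435] 23
```

View pics/s4.png

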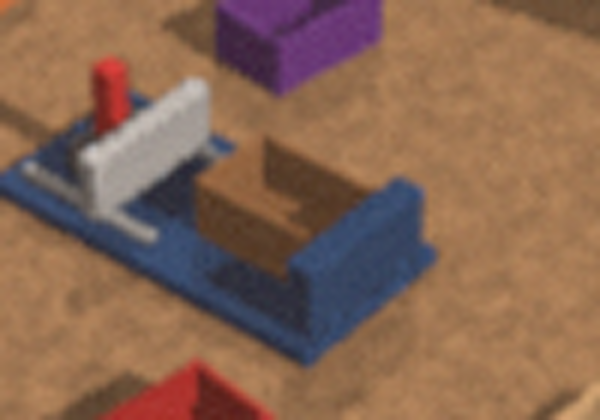

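```bash
python3 - <<'E'
from h import *
S=snapshot("scene")
for p in [(197,180),(265,138),(205,82),(88,152)]:
    print(p,toz(S,(225+p[0]/6,155+p[1]/6),.052 if p[0] in(197,265) else .055))
go((.46,-.2685,.15),2.3)
E
```

```text
(197, 180) [ 0.4919 -0.311   0.052 ]
(265, 138) [ 0.4373 -0.3086  0.052 ]
(205, 82) [ 0.4239 -0.3685  0.055 ]
(88, 152) [ 0.5177 -0.3718  0.055 ]
shift [  37.9 -156.3    7.8] turn -0.7 | t 5.85 tcp [ 0.4716 -0.4243  0.1889] head -178.4 xaxis [ 0.011 -0.005 -1.   ] q [-24.  18.  -8.   0. -63.  26.] F [ 0.8 -0.5  0.1] open 87.7
```

{"api": "arm_command", "payload": {
  "commands": [0, -30, 0, -0.7, 100, 0, -40, 2, 0, 100, 0, -40, 3, 0, 100, 0, -30, 3, 0, 100, 0, -10, 0, 0, 100]
}}

```text
clock: 6.48
tool_pos: [0.4556, -0.2696, 0.183]
orientation: [139.8, 89.7, -37.9]
force: [0.5, 0.1, -0.4]
opening: 0.0877
```

{"api": "arm_command", "payload": {
  "commands": [20, 0, 0, 0, 100, 25, 0, 0, 0, 100, 20, 0, 0, 0, 100, 10, 0, 0, 0, 100, 0, 0, 0, 0, 100]
}}

```text
clock: 7.1
tool_pos: [0.4565, -0.2698, 0.1049]
orientation: [124.5, 89.8, -53.1]
force: [0.5, -0.5, 0.7]
opening: 0.0872
```

```bash
python3 - <<'E'
from h import *
go((.462,-.274,.026),2.3)
S=snapshot("scene");show(S,(225,115,345,225),"s5",5)
E
```

```text
shift [79.   4.2 -5.1] turn 0.1 | t 7.1 tcp [ 0.4565 -0.2698  0.1049] head -177.6 xaxis [ 0.002 -0.003 -1.   ] q [ -9.  13. -27.   0. -49.  12.] F [ 0.5 -0.5  0.7] open 87.2
```

View pics/s5.png

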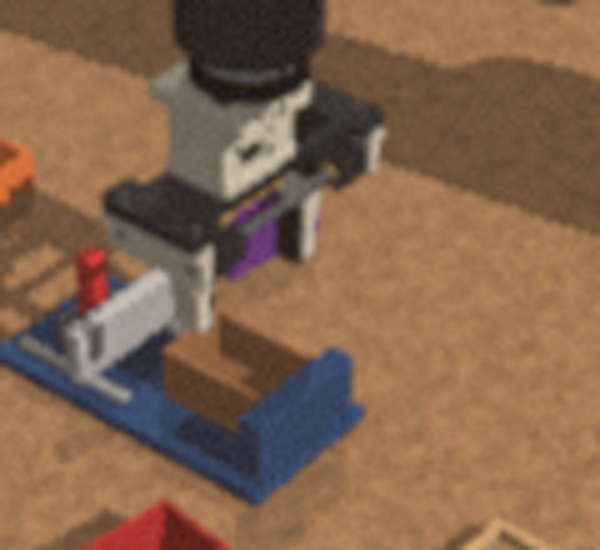

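{"api": "arm_command", "payload": {
  "commands": [15, 2, -3, 0, 100, 15, 2, -2, 0, 100, 15, 0, 0, 0, 100, 10, 0, 0, 0, 100, 0, 0, 0, 0, 100]
}}

```text
clock: 7.78
tool_pos: [0.4632, -0.2745, 0.0473]
orientation: [136.6, 89.7, -41.0]
force: [0.5, -0.5, 0.4]
opening: 0.0874
```

```bash
python3 - <<'E'
from h import *
go((.462,-.274,.026),2.3)
E
```

```text
shift [21.3 -0.6  1.3] turn 0.1 | t 7.78 tcp [ 0.4632 -0.2745  0.0473] head -177.6 xaxis [ 0.004 -0.004 -1.   ] q [-10.  18. -30.   0. -42.  12.] F [ 0.5 -0.5  0.4] open 87.4
```

{"api": "arm_command", "payload": {
  "commands": [8, 0, 0, 0, 100, 8, 0, 0, 0, 100, 5, 0, 0, 0, 100, 0, 0, 0, 0, 0, 0, 0, 0, 0, 0]
}}

```text
clock: 8.4
tool_pos: [0.464, -0.2747, 0.0256]
orientation: [141.2, 89.6, -36.4]
force: [1.0, 0.5, -0.7]
opening: 0.073
```

{"api": "arm_command", "payload": {
  "commands": [0, 0, 0, 0, 0, 0, 0, 0, 0, 0, 0, 0, 0, 0, 0]
}}

```text
clock: 8.78
tool_pos: [0.464, -0.2746, 0.026]
orientation: [143.6, 89.6, -34.0]
force: [0.1, 0.4, -0.6]
opening: 0.0598
```

```bash
python3 - <<'E'
from h import *
go((.462,-.274,.026),2.3)
E
```

```text
shift [-0.1 -0.7  1.9] turn 0.1 | t 8.78 tcp [ 0.464  -0.2746  0.026 ] head -177.6 xaxis [ 0.006 -0.004 -1.   ] q [-10.  20. -31.   0. -39.  12.] F [ 0.1  0.4 -0.6] open 59.8
```

{"api": "arm_command", "payload": {
  "commands": [-15, 0, 0, 0, 0, -25, 0, 0, 0, 0, -30, 0, 0, 0, 0, -30, 0, 0, 0, 0, -15, 0, 0, 0, 0]
}}

```text
clock: 9.4
tool_pos: [0.4625, -0.2743, 0.1474]
orientation: [137.1, 89.6, -40.5]
force: [0.3, 0.6, -1.8]
opening: 0.0598
```

```bash
python3 - <<'E'
from h import *
go((.531,.0085,.13),0.3)
E
```

```text
shift [  16.5 -279.8  -80.2] turn 2.1 | t 9.4 tcp [ 0.4625 -0.2743  0.1474] head -177.6 xaxis [ 0.005 -0.005 -1.   ] q [-10.  11. -23.   0. -55.  12.] F [ 0.3  0.6 -1.8] open 59.8
```

{"api": "arm_command", "payload": {
  "commands": [0, -25, -6, 0.5, 0, 0, -40, -12, 0.5, 0, 0, -45, -14, 0.5, 0, 0, -45, -14, 0.6, 0, 0, -40, -12, 0, 0]
}}

```text
clock: 10.02
tool_pos: [0.5186, -0.0753, 0.1554]
orientation: [161.6, 89.1, -18.4]
force: [0.3, -0.3, -1.4]
opening: 0.0596
```

```bash
python3 - <<'E'
from h import *
go((.531,.0085,.13),0.3)
E
```

```text
shift [ 25.1 -83.9 -11.9] turn -0.3 | t 10.03 tcp [ 0.5186 -0.0753  0.1554] head 180.0 xaxis [ 0.015 -0.005 -1.   ] q [ 14.   9. -25.   1. -55. -14.] F [ 0.3 -0.3 -1.4] open 59.6
```

{"api": "arm_command", "payload": {
  "commands": [0, -25, -4, 0, 0, 0, -25, -4, 0, 0, 5, -20, -3, 0, 0, 5, -10, 0, 0, 0, 5, 0, 0, 0, 0]
}}

```text
clock: 10.65
tool_pos: [0.5312, 0.0104, 0.1452]
orientation: [171.5, 88.8, -8.3]
force: [0.0, -0.3, -1.0]
opening: 0.0595
```

```bash
python3 - <<'E'
from h import *
go((.531,.0085,.022),0.3)
S=snapshot("scene");show(S,(265,110,445,270),"s6",4)
E
```

```text
shift [123.2   1.5   2.9] turn -0.1 | t 10.65 tcp [0.5312 0.0104 0.1452] head -179.8 xaxis [ 0.021 -0.003 -1.   ] q [ 23.  10. -25.   1. -53. -23.] F [ 0.  -0.3 -1. ] open 59.5
```

View pics/s6.png

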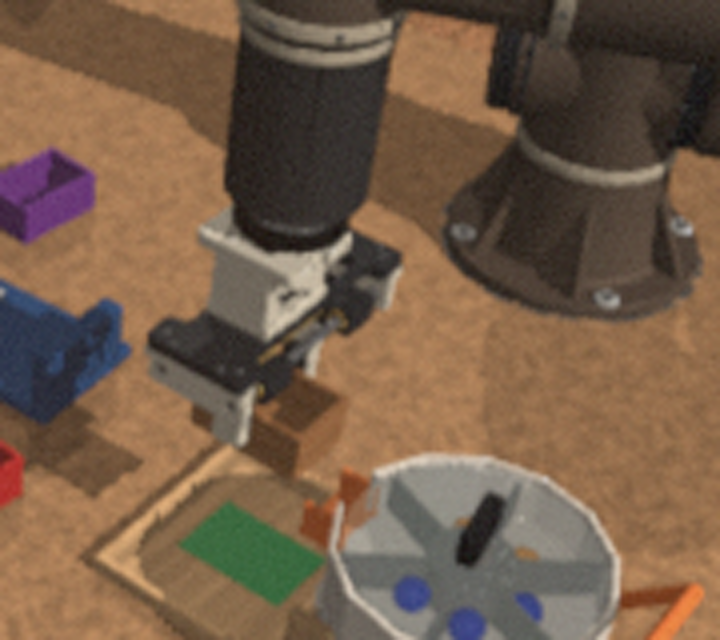

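{"api": "arm_command", "payload": {
  "commands": [20, 1, 1, 0, 0, 25, 0, 1, 0, 0, 25, 0, 1, 0, 0, 20, 0, 0, 0, 0, 10, 0, 0, 0, 0]
}}

```text
clock: 11.32
tool_pos: [0.53, 0.0046, 0.0432]
orientation: [171.7, 88.7, -8.3]
force: [-0.5, 0.4, -1.2]
opening: 0.0599
```

```bash
python3 - <<'E'
from h import *
go((.531,.0085,.021),0.3)
E
```

```text
shift [22.2 -3.9 -0.5] turn -0.3 | t 11.32 tcp [0.53   0.0046 0.0432] head 180.0 xaxis [ 0.022 -0.003 -1.   ] q [ 22.  18. -32.   1. -39. -23.] F [-0.5  0.4 -1.2] open 59.9
```

{"api": "arm_command", "payload": {
  "commands": [6, -4, 0, 0, 0, 6, 0, 0, 0, 0, 5, 0, 0, 0, 0, 4, 0, 0, 0, 0, 0, 0, 0, 0, 0]
}}

```text
clock: 11.95
tool_pos: [0.5314, 0.0084, 0.0221]
orientation: [172.8, 88.6, -7.2]
force: [-0.1, 0.7, -1.4]
opening: 0.0596
```

```bash
python3 - <<'E'
from h import *
go((.531,.0085,.020),0.3)
E
```

```text
shift [ 2.1 -0.1  0.4] turn -0.3 | t 11.95 tcp [0.5314 0.0084 0.0221] head 180.0 xaxis [ 0.024 -0.003 -1.   ] q [ 23.  20. -33.   1. -36. -24.] F [-0.1  0.7 -1.4] open 59.6
```

{"api": "arm_command", "payload": {
  "commands": [1, 0, 0, 0, 0, 1.5, 0, 0, 0, 0, 0, 0, 0, 0, 30, 0, 0, 0, 0, 90, 0, 0, 0, 0, 100]
}}

```text
clock: 12.58
tool_pos: [0.5324, 0.0084, 0.0212]
orientation: [173.8, 88.5, -6.2]
force: [-0.0, -1.4, -0.1]
opening: 0.0746
```

{"api": "arm_command", "payload": {
  "commands": [-2, 0, 0, 0, 100, -10, 0, 0, 0, 100, -25, 0, 0, 0, 100, -35, 0, 0, 0, 100, -35, 0, 0, 0, 100]
}}

```text
clock: 13.2
tool_pos: [0.528, 0.0082, 0.1304]
orientation: [167.1, 88.8, -12.8]
force: [0.3, -0.8, -0.7]
opening: 0.0875
```

{"api": "arm_command", "payload": {
  "commands": [-40, 0, 0, 0, 100, -20, 20, 0, 0, 100, 0, 40, 0, 0, 100, 0, 40, 0, 0, 100, 0, 20, 0, 0, 100]
}}

```text
clock: 13.82
tool_pos: [0.5286, -0.113, 0.2015]
orientation: [175.9, 88.1, -3.8]
force: [-1.1, -0.4, -0.9]
opening: 0.0874
```

```bash
python3 - <<'E'
from h import *
go((.531,.1855,.25),0.3)
S=snapshot("scene");T=snapshot("top")
a=cv2.resize(S["frame"][200:300,300:450],None,fx=4,fy=4,interpolation=cv2.INTER_CUBIC)
b=cv2.resize(T["frame"][170:256,120:270],(600,344),interpolation=cv2.INTER_CUBIC)[:195]
cv2.imwrite("pics/c7.png",np.vstack([a,b]))
E
```

```text
shift [ -49.1 -298.3   -5.4] turn -0.0 | t 13.82 tcp [ 0.5286 -0.113   0.2015] head -179.7 xaxis [ 0.033 -0.002 -0.999] q [  9.   8. -20.   0. -60.  -9.] F [-1.1 -0.4 -0.9] open 87.4
```

View pics/c7.png

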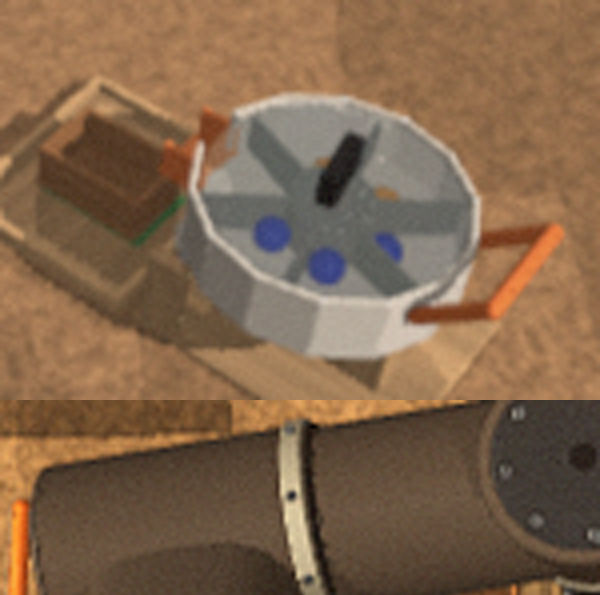

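```bash
python3 - <<'E'
from h import *
S=snapshot("scene")
for p in [(133,238),(45,187),(165,203)]: print("base",toz(S,(300+p[0]/4,200+p[1]/4),.006))
for p in [(131,200),(40,150),(90,112),(180,160)]: print("rim",toz(S,(300+p[0]/4,200+p[1]/4),.046))
for p in [(.563,.0635),(.499,.0635),(.563,-.0305)]: print("mark corner at crop",(proj(S,p+(.006,))-[300,200])*4)
for b in blobs(S,(45,80,20),(85,255,255),(300,215,355,270),5): print(b[0],b[1],(cv2.boxPoints(b[2])-[300,200])*4)
print()
E
```

```text
base [0.5579 0.0557 0.006 ]
base [ 0.5607 -0.0245  0.006 ]
base [0.5132 0.0533 0.006 ]
rim [0.5607 0.0511 0.046 ]
rim [ 0.5649 -0.0292  0.046 ]
rim [ 0.5073 -0.0257  0.046 ]
rim [0.5035 0.0547 0.046 ]
mark corner at crop [137.6215 247.2398]
mark corner at crop [186.8985 199.3494]
mark corner at crop [ 36.8994 184.7548]
[340.3529 253.9412] 17 [[136.0001 240.0001]
 [180.0001 196.0001]
 [182.0001 198.0001]
 [138.0001 242.0001]]
```

{"api": "arm_command", "payload": {
  "commands": [-20, 0, 0, -10, 80, -20, 0, 0, -10, 80, 0, 0, 0, -10, 80, 0, 0, 0, -10, 80, 0, 0, 0, -10, 80]
}}

```text
clock: 14.6
tool_pos: [0.5268, -0.1083, 0.2438]
orientation: [125.8, 88.1, -2.3]
force: [0.9, 0.2, 0.8]
opening: 0.0701
```

{"api": "arm_command", "payload": {
  "commands": [0, 0, 0, -10, 80, 0, 0, 0, -10, 80, 0, 0, 0, -10, 80, 0, 0, 0, -10, 80, 0, 0, 0, -10, 80]
}}

```text
clock: 15.22
tool_pos: [0.5264, -0.1035, 0.2454]
orientation: [75.6, 88.1, -0.5]
force: [0.2, 0.1, -0.8]
opening: 0.0701
```

```bash
python3 - <<'E'
from h import *
go((.530,.1855,.25),99.5)
E
```

```text
shift [  -4.5   72.9 -279.7] turn 4.4 | t 15.22 tcp [ 0.5264 -0.1035  0.2454] head -76.1 xaxis [ 0.034 -0.    -0.999] q [ 10.   6. -17.   0. -66.  94.] F [ 0.2  0.1 -0.8] open 70.1
```

{"api": "arm_command", "payload": {
  "commands": [0, 6, -25, 2, 80, 0, 12, -45, 2, 80, 0, 13, -50, 0, 80, 0, 13, -50, 0, 80, 0, 13, -50, 0, 80]
}}

```text
clock: 15.85
tool_pos: [0.5396, 0.131, 0.248]
orientation: [81.3, 88.0, 1.2]
force: [0.9, 0.2, 0.5]
opening: 0.0701
```

```bash
python3 - <<'E'
from h import *
go((.530,.1855,.25),99.5)
E
```

```text
shift [ -2.3  -0.1 -55.3] turn 0.4 | t 15.85 tcp [0.5396 0.131  0.248 ] head -80.1 xaxis [ 0.036  0.001 -0.999] q [ 35.   7. -15.   1. -66.  65.] F [0.9 0.2 0.5] open 70.1
```

{"api": "arm_command", "payload": {
  "commands": [0, 0, -25, 0, 80, 0, 0, -20, 0, 80, 0, 0, -8, 0, 80, 15, 0, 0, 0, 80, 15, 0, 0, 0, 80]
}}

```text
clock: 16.48
tool_pos: [0.5295, 0.1912, 0.2175]
orientation: [83.8, 87.9, 4.1]
force: [0.5, -1.0, 0.3]
opening: 0.0701
```

```bash
python3 - <<'E'
from h import *
go((.530,.1855,.137),99.5)
E
```

```text
shift [80.4 -3.5  5.3] turn 0.8 | t 16.48 tcp [0.5295 0.1912 0.2175] head -79.7 xaxis [ 0.037  0.003 -0.999] q [ 41.   9. -17.   1. -63.  59.] F [ 0.5 -1.   0.3] open 70.1
```

{"api": "arm_command", "payload": {
  "commands": [15, -2, 3, 0.5, 80, 15, -2, 3, 0, 80, 10, 0, 0, 0, 80, 5, 0, 0, 0, 80, 0, 0, 0, 0, 80]
}}

```text
clock: 17.1
tool_pos: [0.5273, 0.1812, 0.1666]
orientation: [79.8, 88.1, -0.6]
force: [-0.2, -0.3, 0.5]
opening: 0.07
```

```bash
python3 - <<'E'
from h import *
go((.530,.1855,.137),99.5)
S=snapshot("scene");show(S,(325,130,475,270),"s8",5)
E
```

```text
shift [29.7  2.4 -4. ] turn 0.1 | t 17.1 tcp [0.5273 0.1812 0.1666] head -80.4 xaxis [ 0.033 -0.    -0.999] q [ 40.  11. -21.   1. -56.  59.] F [-0.2 -0.3  0.5] open 70.0
```

View pics/s8.png

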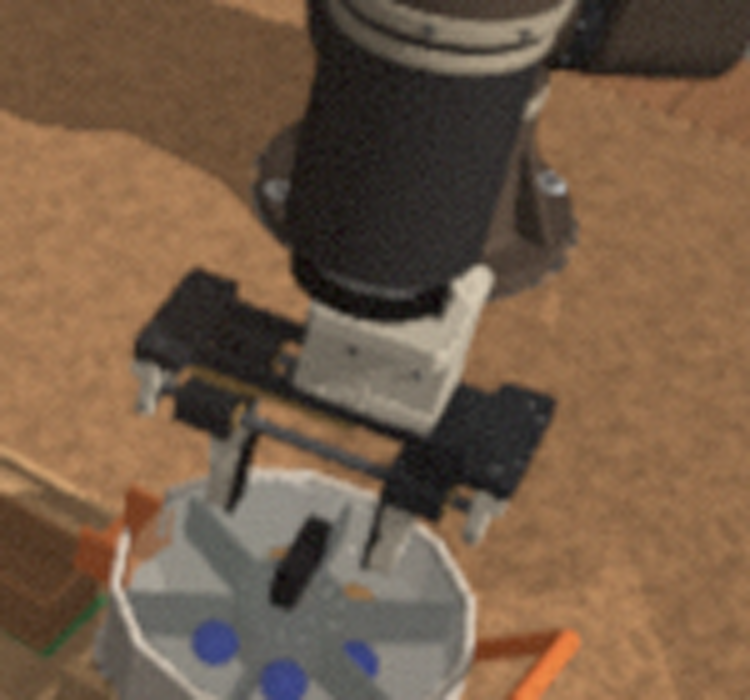

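{"api": "arm_command", "payload": {
  "commands": [10, 2, -2, 0, 80, 8, 0, -2, 0, 80, 7, 0, 0, 0, 80, 4, 0, 0, 0, 80, 0, 0, 0, 0, 0]
}}

```text
clock: 17.77
tool_pos: [0.5303, 0.1865, 0.1365]
orientation: [81.4, 88.0, 1.1]
force: [0.7, -0.1, -0.2]
opening: 0.0644
```

{"api": "arm_command", "payload": {
  "commands": [0, 0, 0, 0, 0, 0, 0, 0, 0, 0, 0, 0, 0, 0, 0, 0, 0, 0, 0, 0, 0, 0, 0, 0, 0]
}}

```text
clock: 18.4
tool_pos: [0.5307, 0.1867, 0.1374]
orientation: [82.6, 87.9, 2.3]
force: [-0.5, 0.0, -0.7]
opening: 0.0157
```

```bash
python3 - <<'E'
from h import *
go((.530,.1855,.137),30.5)
E
```

```text
shift [ 0.4 -0.9  1.1] turn 69.2 | t 18.4 tcp [0.5307 0.1867 0.1374] head -80.3 xaxis [ 0.036  0.001 -0.999] q [ 40.  13. -23.   2. -52.  58.] F [-0.5  0.  -0.7] open 15.7
```

{"api": "arm_command", "payload": {
  "commands": [0, 0, 0, 0, 0, 0, 0, 0, 0, 0, 0, 0, 0, 5, 0, 0, 0, 0, 8, 0, 0, 0, 0, 8, 0]
}}

```text
clock: 19.02
tool_pos: [0.5308, 0.1867, 0.1374]
orientation: [104.0, 87.9, 2.1]
force: [0.5, 0.6, 0.3]
opening: 0.0141
```

```bash
python3 - <<'E'
from h import *
go((.530,.1855,.137),30.5)
E
```

```text
shift [ 0.4 -0.5  1.4] turn 47.6 | t 19.02 tcp [0.5308 0.1867 0.1374] head -101.9 xaxis [ 0.036  0.001 -0.999] q [ 40.  13. -23.   2. -52.  37.] F [0.5 0.6 0.3] open 14.1
```

{"api": "arm_command", "payload": {
  "commands": [0, 0, 0, 9, 0, 0, 0, 0, 9, 0, 0, 0, 0, 9, 0, 0, 0, 0, 9, 0, 0, 0, 0, 8, 0]
}}

```text
clock: 19.65
tool_pos: [0.5311, 0.1865, 0.138]
orientation: [144.5, 88.0, -2.7]
force: [2.4, 0.2, -0.4]
opening: 0.0137
```

```bash
python3 - <<'E'
from h import *
go((.530,.1855,.137),30.5)
E
```

```text
shift [0.9 0.3 1.5] turn 2.3 | t 19.65 tcp [0.5311 0.1865 0.138 ] head -147.2 xaxis [ 0.036 -0.002 -0.999] q [ 40.  13. -23.   2. -52.  -9.] F [ 2.4  0.2 -0.4] open 13.7
```

Finish the turn, release, and raise; then turn toward the handle heading (270).

{"api": "arm_command", "payload": {
  "commands": [0, 0, 0, 2.3, 0, 0, 0, 0, 0, 0, 0, 0, 0, 0, 40, 0, 0, 0, 0, 40, -4, 0, 0, 0, 40]
}}

```text
clock: 20.27
tool_pos: [0.5307, 0.1868, 0.1418]
orientation: [145.9, 88.0, -3.7]
force: [-0.7, 0.1, -0.2]
opening: 0.0338
```

{"api": "arm_command", "payload": {
  "commands": [-15, 0, 0, 0, 40, -20, 0, 0, 0, 40, -20, 0, 0, -10, 40, -5, 0, 0, -10, 40, 0, 0, 0, -10, 40]
}}

```text
clock: 20.9
tool_pos: [0.5295, 0.1873, 0.2095]
orientation: [119.0, 87.8, 0.4]
force: [-0.6, 0.0, 0.3]
opening: 0.0353
```

{"api": "arm_command", "payload": {
  "commands": [0, 0, 0, -10, 40, 0, 0, 0, -10, 40, 0, 0, 0, -9, 40]
}}

```text
clock: 21.28
tool_pos: [0.5301, 0.1877, 0.214]
orientation: [92.5, 87.5, 3.9]
force: [-0.4, 0.1, 0.0]
opening: 0.035
```

```bash
python3 - <<'E'
from h import *
go((.5295,.3155,.137),90.3)
S=snapshot("scene");T=snapshot("top")
a=cv2.resize(S["frame"][130:300,300:460],None,fx=3.5,fy=3.5,interpolation=cv2.INTER_CUBIC)
cv2.imwrite("pics/c9.png",a)
for n,lo,hi in(("blue",(110,100,40),(130,255,255)),("orange",(5,200,120),(14,255,255))):
    for b in blobs(S,lo,hi,(340,210,450,300),8): print(n,b[0],b[1],toz(S,b[0],.101)) 
E
```

```text
shift [  77.3   -0.7 -127.6] turn 1.1 | t 21.27 tcp [0.5301 0.1877 0.214 ] head -88.6 xaxis [ 0.043  0.003 -0.999] q [ 40.   9. -17.   2. -62.  50.] F [-0.4  0.1  0. ] open 35.0
blue [378.6111 265.6111] 54 [0.5705 0.1998 0.101 ]
blue [366.5294 256.4314] 51 [0.5642 0.1585 0.101 ]
blue [369.32 244.08] 25 [0.52   0.1396 0.101 ]
```

View pics/c9.png

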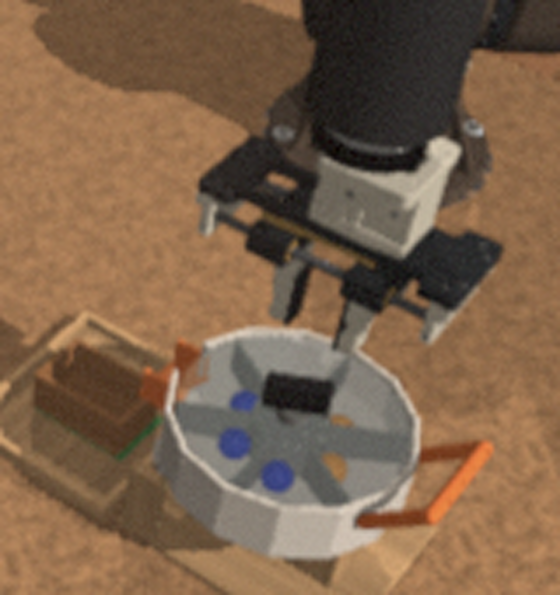

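{"api": "arm_command", "payload": {
  "commands": [0, 0, -25, 1, 40, 0, 0, -35, 0, 40, 0, 0, -35, 0, 40, 0, 0, -20, 0, 40, 0, 0, -5, 0, 40]
}}

```text
clock: 22.0
tool_pos: [0.5306, 0.3105, 0.2181]
orientation: [97.3, 87.4, 6.3]
force: [0.1, -0.0, -0.6]
opening: 0.0351
```

```bash
python3 - <<'E'
from h import *
go((.5295,.3155,.139),90.3)
E
```

```text
shift [79.  -4.8 -4.5] turn -1.3 | t 22.0 tcp [0.5306 0.3105 0.2181] head -91.0 xaxis [ 0.046  0.005 -0.999] q [ 50.  14. -11.   2. -63.  38.] F [ 0.1 -0.  -0.6] open 35.1
```

{"api": "arm_command", "payload": {
  "commands": [15, -2, -2, -1, 40, 18, -2, -2, 0, 40, 18, 0, 0, 0, 40, 12, 0, 0, 0, 40, 0, 0, 0, 0, 40]
}}

```text
clock: 22.62
tool_pos: [0.5282, 0.3112, 0.1503]
orientation: [94.6, 87.5, 4.4]
force: [-0.2, -0.3, 1.3]
opening: 0.0353
```

```bash
python3 - <<'E'
from h import *
go((.5295,.3155,.139),90.3)
S=snapshot("scene");show(S,(370,150,490,290),"s10",4)
E
```

```text
shift [11.3  0.8 -4.3] turn -0.5 | t 22.62 tcp [0.5282 0.3112 0.1503] head -90.2 xaxis [ 0.043  0.003 -0.999] q [ 50.  17. -16.   2. -55.  39.] F [-0.2 -0.3  1.3] open 35.3
```

View pics/s10.png

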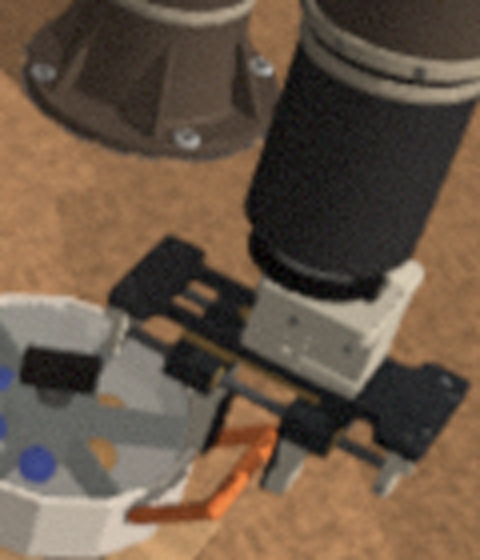

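Bar lies between the fingers. Lower and close.

{"api": "arm_command", "payload": {
  "commands": [6, 0, -2, 0, 40, 5, 0, -2, 0, 40, 0, 0, 0, 0, 0, 0, 0, 0, 0, 0, 0, 0, 0, 0, 0]
}}

```text
clock: 23.3
tool_pos: [0.5298, 0.3166, 0.1411]
orientation: [98.0, 87.3, 7.8]
force: [0.2, 0.3, -2.7]
opening: 0.0111
```

{"api": "arm_command", "payload": {
  "commands": [0, 0, 0, 0, 0, 0, 0, 0, 0, 0, 0, 0, 0, 0, 0]
}}

```text
clock: 23.68
tool_pos: [0.5298, 0.3166, 0.1411]
orientation: [98.2, 87.3, 8.0]
force: [-0.2, 0.6, -1.4]
opening: 0.0108
```

```bash
cat >> h.py <<'E'
def arc(th0,th1,n,base):
    "tool-frame row shifts (mm) moving TCP along the handle circle; base: TCP (y,z) when level minus handle"
    o=get_obs(); R=Rotation.from_euler("xyz",o["orientation"],degrees=True).as_matrix()
    a=np.arctan2(90,200)+np.linspace(th0,th1,n+1); P=219.3*np.c_[0*a,np.cos(a),np.sin(a)]
    print((np.diff(P,axis=0)@R).round(1).tolist(),"end offset",(P[-1]-219.3*np.array([0,np.cos(np.arctan2(90,200)),np.sin(np.arctan2(90,200))])).round(1))
E
python3 - <<'E'
from h import *
go((.5295,.3155,.139),90.3)
arc(0,.52,15,0)
E
```

```text
shift [ 2.  -0.4  1.2] turn -0.4 | t 23.68 tcp [0.5298 0.3166 0.1411] head -90.1 xaxis [ 0.046  0.007 -0.999] q [ 50.  18. -17.   2. -54.  38.] F [-0.2  0.6 -1.4] open 10.8
[[-6.9, 0.3, 3.2], [-6.8, 0.3, 3.4], [-6.7, 0.3, 3.7], [-6.5, 0.3, 3.9], [-6.4, 0.3, 4.1], [-6.2, 0.3, 4.3], [-6.1, 0.3, 4.5], [-5.9, 0.3, 4.8], [-5.8, 0.3, 5.0], [-5.6, 0.3, 5.2], [-5.4, 0.3, 5.3], [-5.2, 0.3, 5.5], [-5.0, 0.2, 5.7], [-4.8, 0.2, 5.9], [-4.6, 0.2, 6.0]] end offset [  0.  -71.1  87.5]
```

{"api": "arm_command", "payload": {
  "commands": [-6.9, 0.3, 3.2, 0, 0, -6.8, 0.3, 3.4, 0, 0, -6.7, 0.3, 3.7, 0, 0, -6.5, 0.3, 3.9, 0, 0, -6.4, 0.3, 4.1, 0, 0]
}}

```text
clock: 24.3
tool_pos: [0.5297, 0.2975, 0.1758]
orientation: [99.6, 87.3, 9.5]
force: [2.2, 0.8, -4.7]
opening: 0.0107
```

```bash
cat >> h.py <<'E'
def tipst(lvl,th1,n):
    "state of the tip from TCP relative to level TCP lvl (x,y,z), and rows to th1"
    o=get_obs(); a0=np.arctan2(90,200); L=.2193
    y=L*np.cos(a0)+o["tool_pos"][1]-lvl[1]; z=L*np.sin(a0)+o["tool_pos"][2]-lvl[2]
    print("tip",round(np.arctan2(z,y)-a0,3),"r err mm",round(1e3*(np.hypot(y,z)-L),1),"t",o["clock"],"F",o["force"].round(1),"open",o["opening"],"tcp",o["tool_pos"])
    R=Rotation.from_euler("xyz",o["orientation"],degrees=True).as_matrix(); print("xaxis",R[:,0])
    a=a0+th1; D=np.array([lvl[0]-o["tool_pos"][0],L*np.cos(a)-y,L*np.sin(a)-z])*1e3
    print("to",th1,"total",(R.T@D).round(1),"per row",(R.T@D/n).round(1))
E
python3 - <<'E'
from h import *
tipst((.5298,.3166,.1411),.52,10)
E
```

```text
tip 0.181 r err mm 0.4 t 24.3 F [ 2.2  0.8 -4.7] open 0.010686721653026983 tcp [0.5297 0.2975 0.1758]
xaxis [ 0.0461  0.0077 -0.9989]
to 0.52 total [-53.1   2.7  51.6] per row [-5.3  0.3  5.2]
```

{"api": "arm_command", "payload": {
  "commands": [-6.2, 0.3, 4.3, 0, 0, -6.1, 0.3, 4.5, 0, 0, -5.9, 0.3, 4.8, 0, 0, -5.8, 0.3, 5.0, 0, 0, -5.6, 0.3, 5.2, 0, 0]
}}

```text
clock: 24.92
tool_pos: [0.5297, 0.272, 0.2077]
orientation: [100.5, 87.3, 10.3]
force: [1.8, 1.3, -4.0]
opening: 0.011
```

{"api": "arm_command", "payload": {
  "commands": [-5.4, 0.3, 5.3, 0, 0, -5.2, 0.3, 5.5, 0, 0, -5, 0.2, 5.7, 0, 0, -4, 0.2, 5, 0, 0, -2, 0.2, 3, 0, 0]
}}

```text
clock: 25.55
tool_pos: [0.5297, 0.2456, 0.2311]
orientation: [101.4, 87.3, 11.2]
force: [0.2, 3.3, -2.2]
opening: 0.0112
```

```bash
python3 - <<'E'
from h import *
tipst((.5298,.3166,.1411),.0,15)
S=snapshot("scene");h=cv2.cvtColor(S["frame"],cv2.COLOR_BGR2HSV)
for b in blobs(S,(110,100,40),(130,255,255),(300,200,450,300),5): print(b[0],b[1],toz(S,b[0],.101),"inbox?",toz(S,b[0],.025))
show(S,(295,150,475,290),"s11",4)
E
```

```text
tip 0.526 r err mm 2.1 t 25.55 F [ 0.2  3.3 -2.2] open 0.011187865099108176 tcp [0.5297 0.2456 0.2311]
xaxis [ 0.0467  0.0093 -0.9989]
to 0.0 total [ 90.6  -4.4 -70.2] per row [ 6.  -0.3 -4.7]
[345.8    247.9667] 30 [0.5758 0.0993 0.101 ] inbox? [0.5107 0.0655 0.025 ]
[369.72 248.44] 25 [0.5334 0.1493 0.101 ] inbox? [0.4645 0.1199 0.025 ]
[318.85 238.45] 20 [0.5962 0.0223 0.101 ] inbox? [ 0.5329 -0.0183  0.025 ]
```

View pics/s11.png

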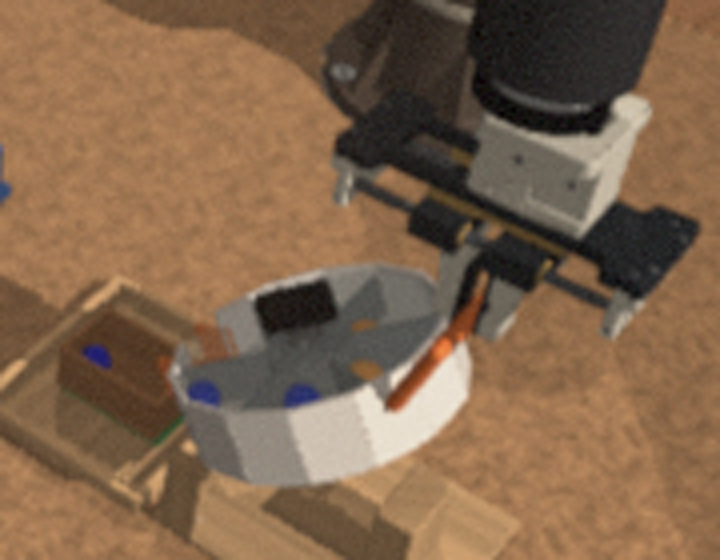

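{"api": "arm_command", "payload": {
  "commands": [4.7, -0.3, -6, 0, 0, 4.9, -0.3, -5.8, 0, 0, 5.1, -0.3, -5.6, 0, 0, 5.3, -0.3, -5.4, 0, 0, 5.5, -0.3, -5.2, 0, 0]
}}

```text
clock: 26.22
tool_pos: [0.5298, 0.2751, 0.2049]
orientation: [99.0, 87.2, 8.9]
force: [0.7, 0.6, 0.2]
opening: 0.0108
```

{"api": "arm_command", "payload": {
  "commands": [5.7, -0.3, -5.1, 0, 0, 5.9, -0.3, -4.9, 0, 0, 6, -0.3, -4.7, 0, 0, 6.2, -0.3, -4.5, 0, 0, 6.3, -0.3, -4.3, 0, 0]
}}

```text
clock: 26.85
tool_pos: [0.5298, 0.3002, 0.1723]
orientation: [97.8, 87.3, 7.7]
force: [0.8, 0.2, 0.2]
opening: 0.0109
```

```bash
python3 - <<'E'
from h import *
tipst((.5298,.3166,.1411),.0,5)
E
```

```text
tip 0.16 r err mm 0.7 t 26.85 F [0.8 0.2 0.2] open 0.010949205364677365 tcp [0.5298 0.3002 0.1723]
xaxis [ 0.0471  0.0063 -0.9989]
to 0.0 total [ 31.2  -1.5 -16.2] per row [ 6.2 -0.3 -3.2]
```

{"api": "arm_command", "payload": {
  "commands": [6.5, -0.3, -3.8, 0, 0, 6.5, -0.3, -3.5, 0, 0, 6.5, -0.3, -3.2, 0, 0, 6, -0.3, -3, 0, 0, 5, -0.3, -2.4, 0, 0]
}}

```text
clock: 27.48
tool_pos: [0.53, 0.3168, 0.1406]
orientation: [95.7, 87.3, 5.6]
force: [-12.7, -11.0, 37.5]
opening: 0.0113
```

{"api": "arm_command", "payload": {
  "commands": [0, 0, 0, 0, 20, 0, 0, 0, 0, 40, -8, 0, 0, 0, 40, -20, 0, 0, 0, 40, -25, 0, 0, 0, 40]
}}

```text
clock: 28.1
tool_pos: [0.5263, 0.3152, 0.1935]
orientation: [91.8, 87.5, 1.7]
force: [1.2, 0.6, 0.4]
opening: 0.0348
```

{"api": "arm_command", "payload": {
  "commands": [-20, 0, 10, 5, 40, -5, 0, 25, 10, 40, 0, 5, 30, 10, 40, 0, 8, 25, 10, 40, 0, 10, 15, 10, 40]
}}

```text
clock: 28.72
tool_pos: [0.516, 0.2052, 0.2233]
orientation: [143.4, 87.2, 7.0]
force: [0.3, 0.4, 0.2]
opening: 0.0349
```

```bash
cat >> h.py <<'E'
HSV={"blue":((110,100,40),(130,255,255)),"dark":((0,0,0),(179,255,50))}
def look():
    S=snapshot("scene")
    for b in blobs(S,*HSV["blue"],(300,200,450,300),5): print("blue",b[0].round(1),b[1],"@.101",toz(S,b[0],.101),"@.023",toz(S,b[0],.023))
    for b in blobs(S,(5,200,120),(14,255,255),(410,230,460,300),5): print("handle blob @.15",toz(S,b[0],.15),b[1],b[0])
    return S
E
python3 - <<'E'
from h import *
go((.5305,.1865,.137),30.3)
look()
E
```

```text
shift [86.8 21.   5.9] turn 13.3 | t 28.73 tcp [0.516  0.2052 0.2233] head -136.4 xaxis [ 0.049  0.006 -0.999] q [ 43.   8. -18.   2. -62.  -0.] F [0.3 0.4 0.2] open 34.9
blue [378.4 265.5] 52 @.101 [0.5705 0.1992 0.101 ] @.023 [0.5033 0.1736 0.023 ]
blue [366.5 256.4] 51 @.101 [0.5642 0.1585 0.101 ] @.023 [0.4964 0.1292 0.023 ]
blue [319.  238.4] 22 @.101 [0.5958 0.0224 0.101 ] @.023 [ 0.5309 -0.0193  0.023 ]
```

{"api": "arm_command", "payload": {
  "commands": [10, 10, 3, 7, 40, 15, 10, 3, 6, 40, 15, 0, 0, 0, 40, 10, 0, 0, 0, 40, 0, 0, 0, 0, 40]
}}

```text
clock: 29.4
tool_pos: [0.527, 0.185, 0.1742]
orientation: [158.6, 87.0, 8.7]
force: [0.2, -0.1, 1.3]
opening: 0.0352
```

```bash
python3 - <<'E'
from h import *
go((.5305,.1865,.137),30.3)
E
```

```text
shift [37.3 -0.3 -2. ] turn -0.2 | t 29.4 tcp [0.527  0.185  0.1742] head -149.9 xaxis [ 0.051  0.008 -0.999] q [ 41.  10. -22.   2. -56. -11.] F [ 0.2 -0.1  1.3] open 35.2
```

{"api": "arm_command", "payload": {
  "commands": [10, 0, -1, 0, 40, 10, 0, -1, 0, 40, 9, 0, 0, 0, 40, 6, 0, 0, 0, 40, 2, 0, 0, 0, 0]
}}

```text
clock: 30.02
tool_pos: [0.5311, 0.1874, 0.1353]
orientation: [158.8, 87.0, 9.0]
force: [0.3, -0.5, 0.7]
opening: 0.0298
```

{"api": "arm_command", "payload": {
  "commands": [0, 0, 0, 0, 0, 0, 0, 0, 0, 0, 0, 0, 0, 0, 0, 0, 0, 0, 0, 0]
}}

```text
clock: 30.52
tool_pos: [0.5314, 0.1874, 0.1356]
orientation: [158.5, 87.0, 8.8]
force: [2.7, 1.5, -1.4]
opening: 0.0143
```

```bash
python3 - <<'E'
from h import *
go((.5305,.1865,.137),150.3)
E
```

```text
shift [-1.5  0.4  1.2] turn 60.0 | t 30.52 tcp [0.5314 0.1874 0.1356] head -149.7 xaxis [ 0.052  0.008 -0.999] q [ 40.  13. -24.   2. -51. -11.] F [ 2.7  1.5 -1.4] open 14.3
```

{"api": "arm_command", "payload": {
  "commands": [0, 0, 0, 5, 0, 0, 0, 0, 10, 0, 0, 0, 0, 10, 0, 0, 0, 0, 10, 0, 0, 0, 0, 10, 0]
}}

```text
clock: 31.15
tool_pos: [0.5321, 0.1874, 0.1357]
orientation: [-155.9, 86.9, 8.1]
force: [4.3, 1.2, -3.1]
opening: 0.0143
```

{"api": "arm_command", "payload": {
  "commands": [0, 0, 0, 8, 0, 0, 0, 0, 4, 0, 0, 0, 0, 0, 0]
}}

```text
clock: 31.52
tool_pos: [0.5323, 0.1874, 0.1357]
orientation: [-143.3, 86.9, 8.2]
force: [1.8, 1.0, -0.9]
opening: 0.0142
```

```bash
python3 - <<'E'
from h import *
go((.5305,.1865,.137),150.3)
E
```

```text
shift [-1.4  1.6  1.1] turn 1.1 | t 31.52 tcp [0.5323 0.1874 0.1357] head 151.4 xaxis [ 0.053  0.008 -0.999] q [ 40.  13. -24.   2. -51. -70.] F [ 1.8  1.  -0.9] open 14.2
```

{"api": "arm_command", "payload": {
  "commands": [0, 0, 0, 1, 0, 0, 0, 0, 0, 40, 0, 0, 0, 0, 40, -5, 0, 0, 0, 40, -20, 0, 0, 0, 40]
}}

```text
clock: 32.15
tool_pos: [0.53, 0.1866, 0.1605]
orientation: [-143.5, 87.1, 7.1]
force: [0.2, -1.0, 0.7]
opening: 0.0349
```

{"api": "arm_command", "payload": {
  "commands": [-25, 0, 0, 0, 40, -20, 0, 0, 10, 40, -8, 0, 0, 10, 40, 0, 0, 0, 10, 40, 0, 0, 0, 10, 40]
}}

```text
clock: 32.78
tool_pos: [0.5276, 0.1868, 0.2191]
orientation: [-99.8, 86.8, 9.7]
force: [-0.3, -0.4, -1.2]
opening: 0.0353
```

{"api": "arm_command", "payload": {
  "commands": [0, 0, 0, 10, 40, 0, 0, 0, 10, 40, 0, 0, 25, 0, 40, 0, 0, 40, 0, 40, 0, 0, 30, 0, 40]
}}

```text
clock: 33.4
tool_pos: [0.5295, 0.2824, 0.2231]
orientation: [-77.3, 86.7, 11.2]
force: [0.4, -0.8, 1.0]
opening: 0.0352
```

```bash
python3 - <<'E'
from h import *
go((.5298,.3160,.1411),90.3)
look()
E
```

```text
shift [82.3  5.2 32.5] turn -1.7 | t 33.4 tcp [0.5295 0.2824 0.2231] head 88.6 xaxis [ 0.057  0.011 -0.998] q [  48.   12.  -13.    2.  -63. -140.] F [ 0.4 -0.8  1. ] open 35.2
blue [366.5 256.4] 50 @.101 [0.5641 0.1583 0.101 ] @.023 [0.4962 0.129  0.023 ]
blue [369.2 244.2] 26 @.101 [0.5204 0.1396 0.101 ] @.023 [0.4486 0.1086 0.023 ]
blue [319.  238.5] 21 @.101 [0.5961 0.0228 0.101 ] @.023 [ 0.5312 -0.0189  0.023 ]
```

{"api": "arm_command", "payload": {
  "commands": [0, 2, 18, -1.5, 40, 0, 2, 12, 0, 40, 15, 1, 2, 0, 40, 20, 0, 0, 0, 40, 15, 0, 0, 0, 40]
}}

```text
clock: 34.08
tool_pos: [0.5276, 0.3199, 0.1715]
orientation: [-77.4, 86.6, 12.9]
force: [-0.2, -0.4, -0.3]
opening: 0.0352
```

```bash
python3 - <<'E'
from h import *
go((.5298,.3160,.1411),90.3)
E
```

```text
shift [30.4 -0.4 -4.3] turn -0.0 | t 34.08 tcp [0.5276 0.3199 0.1715] head 90.3 xaxis [ 0.058  0.013 -0.998] q [  51.   16.  -15.    2.  -57. -142.] F [-0.2 -0.4 -0.3] open 35.2
```

{"api": "arm_command", "payload": {
  "commands": [10, 0, -2, 0, 40, 10, 0, -2, 0, 40, 7, 0, 0, 0, 40, 3, 0, 0, 0, 40, 0, 0, 0, 0, 0]
}}

```text
clock: 34.7
tool_pos: [0.5293, 0.3146, 0.1383]
orientation: [-78.7, 86.7, 11.5]
force: [-0.2, -0.6, -0.1]
opening: 0.0295
```

{"api": "arm_command", "payload": {
  "commands": [0, 0, 0, 0, 0, 0, 0, 0, 0, 0, 0, 0, 0, 0, 0, 0, 0, 0, 0, 0]
}}

```text
clock: 35.2
tool_pos: [0.5296, 0.3166, 0.1393]
orientation: [-75.6, 86.5, 14.6]
force: [1.5, 0.6, -3.0]
opening: 0.011
```

```bash
python3 - <<'E'
from h import *
go((.5298,.3160,.1411),90.3)
arc(0,.52,15,0)
E
```

```text
shift [-1.8 -0.3 -0.6] turn -0.0 | t 35.2 tcp [0.5296 0.3166 0.1393] head 90.3 xaxis [ 0.058  0.015 -0.998] q [  50.   17.  -18.    3.  -53. -142.] F [ 1.5  0.6 -3. ] open 11.0
[[-6.9, -0.4, -3.1], [-6.8, -0.4, -3.4], [-6.7, -0.4, -3.6], [-6.6, -0.4, -3.8], [-6.4, -0.4, -4.1], [-6.3, -0.3, -4.3], [-6.1, -0.3, -4.5], [-6.0, -0.3, -4.7], [-5.8, -0.3, -4.9], [-5.6, -0.3, -5.1], [-5.4, -0.3, -5.3], [-5.3, -0.3, -5.5], [-5.1, -0.3, -5.7], [-4.9, -0.3, -5.8], [-4.7, -0.2, -6.0]] end offset [  0.  -71.1  87.5]
```

{"api": "arm_command", "payload": {
  "commands": [-6.9, -0.4, -3.1, 0, 0, -6.8, -0.4, -3.4, 0, 0, -6.7, -0.4, -3.6, 0, 0, -6.6, -0.4, -3.8, 0, 0, -6.4, -0.4, -4.1, 0, 0]
}}

```text
clock: 35.83
tool_pos: [0.5295, 0.2973, 0.1743]
orientation: [-74.6, 86.6, 15.6]
force: [1.0, 2.8, -5.2]
opening: 0.0111
```

{"api": "arm_command", "payload": {
  "commands": [-6.3, -0.3, -4.3, 0, 0, -6.1, -0.3, -4.5, 0, 0, -6, -0.3, -4.7, 0, 0, -5.8, -0.3, -4.9, 0, 0, -5.6, -0.3, -5.1, 0, 0]
}}

```text
clock: 36.45
tool_pos: [0.5295, 0.2715, 0.2061]
orientation: [-74.3, 86.5, 15.9]
force: [1.2, 0.9, -4.9]
opening: 0.0114
```

{"api": "arm_command", "payload": {
  "commands": [-5.4, -0.3, -5.3, 0, 0, -5.2, -0.3, -5.5, 0, 0, -4.6, -0.2, -5.2, 0, 0, -2.5, -0.2, -3, 0, 0, 0, 0, 0, 0, 0]
}}

```text
clock: 37.08
tool_pos: [0.5295, 0.2505, 0.2253]
orientation: [-74.0, 86.5, 16.2]
force: [-0.5, 1.0, -2.0]
opening: 0.011
```

```bash
python3 - <<'E'
from h import *
tipst((.5298,.3166,.1395),.02,15)
look()
E
```

```text
tip 0.497 r err mm 1.6 t 37.075 F [-0.5  1.  -2. ] open 0.011041310349912088 tcp [0.5295 0.2505 0.2253]
xaxis [ 0.0586  0.017  -0.9981]
to 0.02 total [82.8  4.3 62.9] per row [5.5 0.3 4.2]
blue [323.2 240.8] 53 @.101 [0.5952 0.0367 0.101 ] @.023 [ 0.5302 -0.0037  0.023 ]
blue [346.3 247.9] 29 @.101 [0.5746 0.1002 0.101 ] @.023 [0.5078 0.0656 0.023 ]
```

{"api": "arm_command", "payload": {
  "commands": [4.8, 0.3, 5.8, 0, 0, 5, 0.3, 5.6, 0, 0, 5.2, 0.3, 5.5, 0, 0, 5.4, 0.3, 5.3, 0, 0, 5.6, 0.3, 5.1, 0, 0]
}}

```text
clock: 37.75
tool_pos: [0.5296, 0.2797, 0.1981]
orientation: [-76.2, 86.5, 14.1]
force: [0.9, 0.8, -0.7]
opening: 0.011
```

{"api": "arm_command", "payload": {
  "commands": [5.8, 0.3, 4.9, 0, 0, 6, 0.3, 4.7, 0, 0, 6.1, 0.3, 4.5, 0, 0, 6.3, 0.3, 4.3, 0, 0, 6.4, 0.3, 4.1, 0, 0]
}}

```text
clock: 38.38
tool_pos: [0.5298, 0.3043, 0.1653]
orientation: [-76.5, 86.5, 13.7]
force: [0.5, -0.6, -0.3]
opening: 0.0111
```

```bash
python3 - <<'E'
from h import *
tipst((.5298,.3166,.1395),.02,4)
E
```

```text
tip 0.13 r err mm 1.2 t 38.375 F [ 0.5 -0.6 -0.3] open 0.011059751061480664 tcp [0.5298 0.3043 0.1653]
xaxis [ 0.0585  0.0143 -0.9982]
to 0.02 total [21.9  1.2 10.1] per row [5.5 0.3 2.5]
```

{"api": "arm_command", "payload": {
  "commands": [5.5, 0.3, 2.9, 0, 0, 5.5, 0.3, 2.7, 0, 0, 5, 0.3, 2.3, 0, 0, 3.5, 0.3, 1.5, 0, 0, 0, 0, 0, 0, 20]
}}

```text
clock: 39.0
tool_pos: [0.5297, 0.3153, 0.1441]
orientation: [-76.1, 86.5, 14.2]
force: [-1.0, 0.3, 0.1]
opening: 0.0155
```

{"api": "arm_command", "payload": {
  "commands": [0, 0, 0, 0, 40, 0, 0, 0, 0, 40, -8, 0, 0, 0, 40, -20, 0, 0, 0, 40, -25, 0, 0, 0, 40]
}}

```text
clock: 39.62
tool_pos: [0.5258, 0.313, 0.1982]
orientation: [-78.2, 86.7, 12.0]
force: [0.4, 0.5, -0.7]
opening: 0.035
```

{"api": "arm_command", "payload": {
  "commands": [-25, 0, -10, 0, 40, -5, 0, -30, 0, 40, 0, 0, -40, 0, 40, 0, 0, -30, 0, 40, 0, 0, -12, 0, 40]
}}

```text
clock: 40.25
tool_pos: [0.524, 0.185, 0.2305]
orientation: [-75.9, 86.5, 14.3]
force: [-0.2, 0.0, -0.3]
opening: 0.0352
```

{"api": "arm_command", "payload": {
  "commands": [0, 0, 0, -10, 40, 0, 0, 0, -10, 40, 0, 0, 0, -10, 40, 0, 0, 0, -10, 40, 0, 0, 0, -10, 40]
}}

```text
clock: 40.88
tool_pos: [0.5229, 0.1811, 0.2295]
orientation: [-127.5, 86.6, 14.1]
force: [-0.1, 0.8, -0.7]
opening: 0.0352
```

```bash
python3 - <<'E'
from h import *
go((.5310,.1865,.137),150.3)
look()
E
```

```text
shift [92.9 -4.9  0.3] turn -8.7 | t 40.88 tcp [0.5229 0.1811 0.2295] head 141.6 xaxis [ 0.058  0.014 -0.998] q [ 40.   7. -18.   2. -62. -80.] F [-0.1  0.8 -0.7] open 35.2
blue [323.3 240.8] 52 @.101 [0.5952 0.0372 0.101 ] @.023 [ 0.5302 -0.0032  0.023 ]
blue [366.5 256.4] 50 @.101 [0.5641 0.1583 0.101 ] @.023 [0.4962 0.129  0.023 ]
```

{"api": "arm_command", "payload": {
  "commands": [15, -3, 0, -8.5, 40, 20, -2, 0, 0, 40, 15, 0, 0, 0, 40, 8, 0, 0, 0, 40, 0, 0, 0, 0, 40]
}}

```text
clock: 41.55
tool_pos: [0.5289, 0.1851, 0.1698]
orientation: [-136.3, 86.6, 14.0]
force: [-0.4, 0.3, 0.7]
opening: 0.0351
```

```bash
python3 - <<'E'
from h import *
go((.5310,.1865,.137),150.3)
E
```

```text
shift [32.9 -0.9  0.3] turn -0.1 | t 41.55 tcp [0.5289 0.1851 0.1698] head 150.2 xaxis [ 0.057  0.014 -0.998] q [ 40.  10. -22.   2. -55. -71.] F [-0.4  0.3  0.7] open 35.1
```

{"api": "arm_command", "payload": {
  "commands": [10, -0.5, 0, 0, 40, 10, 0, 0, 0, 40, 7, 0, 0, 0, 40, 3, 0, 0, 0, 40, 0, 0, 0, 0, 0]
}}

```text
clock: 42.18
tool_pos: [0.5316, 0.1864, 0.1388]
orientation: [-135.9, 86.5, 14.4]
force: [-0.2, -0.9, 0.3]
opening: 0.0298
```

{"api": "arm_command", "payload": {
  "commands": [0, 0, 0, 0, 0, 0, 0, 0, 0, 0, 0, 0, 0, 0, 0, 0, 0, 0, 0, 0]
}}

```text
clock: 42.68
tool_pos: [0.5317, 0.1865, 0.1391]
orientation: [-135.3, 86.5, 14.9]
force: [1.6, 0.2, -1.9]
opening: 0.0142
```

```bash
python3 - <<'E'
from h import *
go((.5310,.1865,.137),90.3)
E
```

```text
shift [2.  0.4 0.7] turn 59.9 | t 42.67 tcp [0.5317 0.1865 0.1391] head 150.2 xaxis [ 0.059  0.016 -0.998] q [ 40.  12. -24.   2. -50. -71.] F [ 1.6  0.2 -1.9] open 14.2
```

{"api": "arm_command", "payload": {
  "commands": [0, 0, 0, 5, 0, 0, 0, 0, 10, 0, 0, 0, 0, 10, 0, 0, 0, 0, 10, 0, 0, 0, 0, 10, 0]
}}

```text
clock: 43.3
tool_pos: [0.5317, 0.1867, 0.1391]
orientation: [-89.0, 86.5, 14.9]
force: [0.6, 0.6, -2.5]
opening: 0.0139
```

{"api": "arm_command", "payload": {
  "commands": [0, 0, 0, 9, 0, 0, 0, 0, 4.5, 0, 0, 0, 0, 0, 0]
}}

```text
clock: 43.68
tool_pos: [0.5317, 0.1861, 0.1395]
orientation: [-76.8, 86.5, 13.2]
force: [0.5, -1.1, -0.4]
opening: 0.0137
```

```bash
python3 - <<'E'
from h import *
go((.5310,.1865,.137),90.3)
E
```

```text
shift [2.5 0.8 0.3] turn -0.3 | t 43.67 tcp [0.5317 0.1861 0.1395] head 90.0 xaxis [ 0.059  0.014 -0.998] q [  40.   12.  -24.    2.  -51. -132.] F [ 0.5 -1.1 -0.4] open 13.7
```

{"api": "arm_command", "payload": {
  "commands": [0, 0, 0, 0, 40, 0, 0, 0, 0, 40, -5, 0, 0, 0, 40, -20, 0, 0, 0, 40, -25, 0, 0, 0, 40]
}}

```text
clock: 44.3
tool_pos: [0.5279, 0.1851, 0.1897]
orientation: [-77.7, 86.7, 12.5]
force: [0.5, -0.1, -0.1]
opening: 0.035
```

{"api": "arm_command", "payload": {
  "commands": [-25, 0, 0, 0, 40, -8, 1, 25, 0, 40, 0, 1, 40, 0, 40, 0, 1, 35, 0, 40, 0, 1, 20, 0, 40]
}}

```text
clock: 44.92
tool_pos: [0.5226, 0.3072, 0.2309]
orientation: [-74.7, 86.3, 15.5]
force: [0.6, 0.2, -0.9]
opening: 0.035
```

```bash
python3 - <<'E'
from h import *
go((.5298,.3160,.1400),90.3)
look()
E
```

```text
shift [91.3 -1.5  7.2] turn -0.1 | t 44.92 tcp [0.5226 0.3072 0.2309] head 90.2 xaxis [ 0.063  0.017 -0.998] q [  50.   12.  -12.    2.  -63. -141.] F [ 0.6  0.2 -0.9] open 35.0
blue [323.2 240.7] 52 @.101 [0.5951 0.0365 0.101 ] @.023 [ 0.5301 -0.0039  0.023 ]
blue [369.  244.2] 26 @.101 [0.521  0.1393 0.101 ] @.023 [0.4493 0.1083 0.023 ]
```

{"api": "arm_command", "payload": {
  "commands": [12, -1, 4, 0, 40, 18, 0, 3, 0, 40, 18, 0, 0, 0, 40, 8, 0, 0, 0, 40, 0, 0, 0, 0, 40]
}}

```text
clock: 45.6
tool_pos: [0.527, 0.3147, 0.171]
orientation: [-75.4, 86.4, 14.8]
force: [0.3, 0.3, -0.4]
opening: 0.0351
```

```bash
python3 - <<'E'
from h import *
go((.5298,.3160,.1400),90.3)
E
```

```text
shift [31.1 -0.9  0.8] turn -0.1 | t 45.6 tcp [0.527  0.3147 0.171 ] head 90.2 xaxis [ 0.061  0.016 -0.998] q [  50.   15.  -16.    3.  -56. -142.] F [ 0.3  0.3 -0.4] open 35.1
```

{"api": "arm_command", "payload": {
  "commands": [10, 0, 0.5, 0, 40, 10, 0, 0.5, 0, 40, 7, 0, 0, 0, 40, 3, 0, 0, 0, 40, 0, 0, 0, 0, 0]
}}

```text
clock: 46.22
tool_pos: [0.5295, 0.3163, 0.14]
orientation: [-74.7, 86.3, 15.4]
force: [0.6, -0.2, 0.7]
opening: 0.0293
```

{"api": "arm_command", "payload": {
  "commands": [0, 0, 0, 0, 0, 0, 0, 0, 0, 0, 0, 0, 0, 0, 0, 0, 0, 0, 0, 0]
}}

```text
clock: 46.72
tool_pos: [0.5297, 0.3168, 0.1405]
orientation: [-74.1, 86.3, 16.1]
force: [0.8, 0.6, -0.3]
opening: 0.0111
```

```bash
python3 - <<'E'
from h import *
go((.5298,.3160,.1400),90.3)
E
```

```text
shift [ 0.5 -0.1 -0.8] turn -0.1 | t 46.73 tcp [0.5297 0.3168 0.1405] head 90.2 xaxis [ 0.063  0.018 -0.998] q [  50.   17.  -18.    3.  -52. -142.] F [ 0.8  0.6 -0.3] open 11.1
```

{"api": "arm_command", "payload": {
  "commands": [-6.9, -0.4, -3.1, 0, 0, -6.8, -0.4, -3.4, 0, 0, -6.7, -0.4, -3.6, 0, 0, -6.6, -0.4, -3.8, 0, 0, -6.4, -0.4, -4.1, 0, 0]
}}

```text
clock: 47.35
tool_pos: [0.5296, 0.2976, 0.1754]
orientation: [-73.0, 86.2, 17.2]
force: [1.5, 1.5, -4.5]
opening: 0.0105
```

{"api": "arm_command", "payload": {
  "commands": [-6.3, -0.3, -4.3, 0, 0, -6.1, -0.3, -4.5, 0, 0, -6, -0.3, -4.7, 0, 0, -5.8, -0.3, -4.9, 0, 0, -5.6, -0.3, -5.1, 0, 0]
}}

```text
clock: 47.98
tool_pos: [0.5296, 0.272, 0.2074]
orientation: [-72.5, 86.2, 17.6]
force: [2.9, 1.6, -4.1]
opening: 0.0111
```

{"api": "arm_command", "payload": {
  "commands": [-5.4, -0.3, -5.3, 0, 0, -5.2, -0.3, -5.5, 0, 0, -4.6, -0.2, -5.2, 0, 0, -2.5, -0.2, -3, 0, 0, 0, 0, 0, 0, 0]
}}

```text
clock: 48.6
tool_pos: [0.5296, 0.2509, 0.2266]
orientation: [-72.2, 86.1, 17.9]
force: [0.7, 1.9, -2.6]
opening: 0.011
```

```bash
python3 - <<'E'
from h import *
tipst((.5298,.3168,.1405),.02,15)
look()
E
```

```text
tip 0.497 r err mm 2.1 t 48.6 F [ 0.7  1.9 -2.6] open 0.010993338377993203 tcp [0.5296 0.2509 0.2266]
xaxis [ 0.0643  0.0208 -0.9977]
to 0.02 total [83.3  5.  62.3] per row [5.6 0.3 4.2]
blue [323.1 240.6] 52 @.101 [0.5949 0.0361 0.101 ] @.023 [ 0.5298 -0.0044  0.023 ]
blue [332.7 247.4] 7 @.101 [0.5981 0.0713 0.101 ] @.023 [0.5334 0.0341 0.023 ]
```

{"api": "arm_command", "payload": {
  "commands": [4.8, 0.3, 5.8, 0, 0, 5, 0.3, 5.6, 0, 0, 5.2, 0.3, 5.5, 0, 0, 5.4, 0.3, 5.3, 0, 0, 5.6, 0.3, 5.1, 0, 0]
}}

```text
clock: 49.28
tool_pos: [0.5297, 0.2801, 0.1993]
orientation: [-74.3, 86.2, 15.9]
force: [1.8, 0.2, 0.0]
opening: 0.0109
```

{"api": "arm_command", "payload": {
  "commands": [5.8, 0.3, 4.9, 0, 0, 6, 0.3, 4.7, 0, 0, 6.1, 0.3, 4.5, 0, 0, 6.3, 0.3, 4.3, 0, 0, 6.4, 0.3, 4.1, 0, 0]
}}

```text
clock: 49.9
tool_pos: [0.5298, 0.3046, 0.1664]
orientation: [-74.8, 86.2, 15.4]
force: [1.4, -1.0, 0.2]
opening: 0.011
```

```bash
python3 - <<'E'
from h import *
tipst((.5298,.3168,.1405),.02,4)
E
```

```text
tip 0.13 r err mm 1.4 t 49.9 F [ 1.4 -1.   0.2] open 0.01103901943698961 tcp [0.5298 0.3046 0.1664]
xaxis [ 0.0632  0.0174 -0.9979]
to 0.02 total [22.1  1.3 10. ] per row [5.5 0.3 2.5]
```

{"api": "arm_command", "payload": {
  "commands": [5.5, 0.3, 2.9, 0, 0, 5.5, 0.3, 2.7, 0, 0, 5, 0.3, 2.3, 0, 0, 3.5, 0.3, 1.5, 0, 0, 0, 0, 0, 0, 20]
}}

```text
clock: 50.52
tool_pos: [0.5297, 0.3156, 0.1452]
orientation: [-74.5, 86.3, 15.7]
force: [-0.1, -0.5, 0.3]
opening: 0.0156
```

{"api": "arm_command", "payload": {
  "commands": [0, 0, 0, 0, 40, 0, 0, 0, 0, 40, -8, 0, 0, 0, 40, -20, 0, 0, 0, 40, -25, 0, 0, 0, 40]
}}

```text
clock: 51.15
tool_pos: [0.5255, 0.3131, 0.1992]
orientation: [-76.2, 86.4, 14.0]
force: [0.4, 0.3, -1.0]
opening: 0.0349
```

{"api": "arm_command", "payload": {
  "commands": [-30, 0, 10, 0, 40, -30, 0, 20, 0, 40, 0, 15, 30, 0, 40, 0, 20, 30, 0, 40, 0, 20, 30, 0, 40]
}}

```text
clock: 51.78
tool_pos: [0.4672, 0.4336, 0.2675]
orientation: [-71.9, 86.0, 18.0]
force: [1.0, 1.3, -0.5]
opening: 0.0351
```

```bash
python3 - <<'E'
from h import *
go((.5298,.3160,.1400),90.3)
S=look();T=snapshot("top")
a=cv2.resize(S["frame"][205:285,295:455],(800,400),interpolation=cv2.INTER_CUBIC)
b=cv2.resize(T["frame"][180:250,115:275],(457,200),interpolation=cv2.INTER_CUBIC)
z=np.zeros((200,800,3),np.uint8);z[:,:457]=b
c=cv2.resize(T["frame"][195:235,215:260],(225,200),interpolation=cv2.INTER_CUBIC);z[:,470:695]=c
cv2.imwrite("pics/c12.png",np.vstack([a,z]))
E
```

```text
shift [ 128.8  -54.2 -120.3] turn -0.4 | t 51.77 tcp [0.4672 0.4336 0.2675] head 89.9 xaxis [ 0.066  0.022 -0.998] q [  62.   14.   -5.    3.  -68. -153.] F [ 1.   1.3 -0.5] open 35.1
blue [323.1 240.6] 53 @.101 [0.595  0.0361 0.101 ] @.023 [ 0.53   -0.0044  0.023 ]
blue [332.7 247.4] 7 @.101 [0.5981 0.0713 0.101 ] @.023 [0.5334 0.0341 0.023 ]
```

View pics/c12.png

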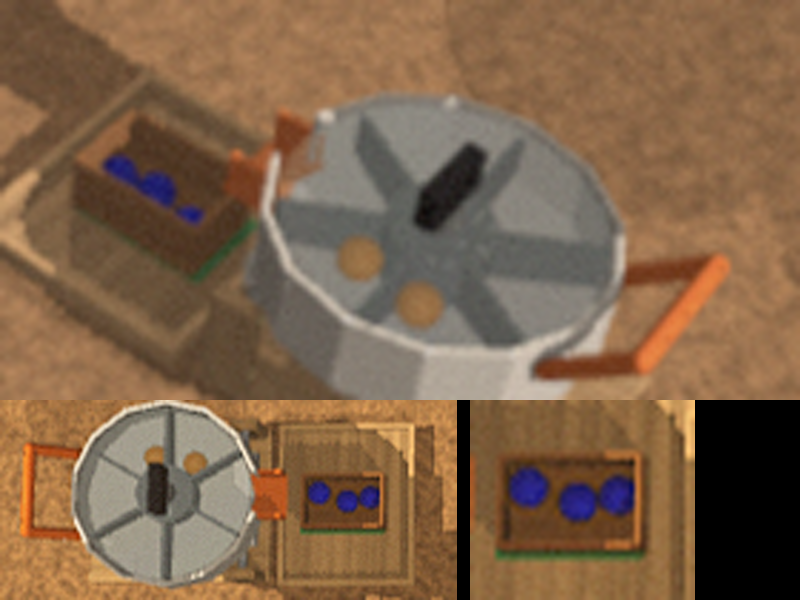

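```bash
python3 - <<'E'
from h import *
T=snapshot("top")
p=[toz(T,q,.046) for q in((221.4,206),(249.6,206),(221.4,224.6),(249.6,224.6))]
print(p,np.mean(p,0)); f,R,t=cam(T);print(-R.T@t)
for b in blobs(T,(45,80,20),(85,255,255),(200,180,270,250),3): print(b[0],b[1],b[2],toz(T,b[0],.006))
E
```

```text
[array([0.5587, 0.0539, 0.046 ]), array([ 0.5581, -0.0337,  0.046 ]), array([0.5007, 0.0531, 0.046 ]), array([ 0.5002, -0.034 ,  0.046 ])] [0.5294 0.0098 0.046 ]
[ 0.3571 -0.1537  1.4647]
```

{"api": "arm_command", "payload": {
  "commands": [-5, -6, -30, 0, 0, -5, -6, -50, 0, 0, 0, -6, -50, 0, 0, 0, -6, -50, 0, 0, 0, -6, -50, 0, 0]
}}

```text
clock: 52.55
tool_pos: [0.4975, 0.1932, 0.2764]
orientation: [-73.0, 85.9, 17.1]
force: [1.7, 0.7, -0.4]
opening: 0.0007
```

{"api": "arm_command", "payload": {
  "commands": [0, -6, -50, 0, 0, 0, -6, -50, 0, 0, 0, -6, -50, 0, 0, 0, -6, -50, 0, 0, 0, 0, -40, 0, 0]
}}

```text
clock: 53.18
tool_pos: [0.5186, -0.0638, 0.2774]
orientation: [-73.2, 85.5, 16.6]
force: [0.0, 0.0, 0.9]
opening: 0.0004
```

{"api": "arm_command", "payload": {
  "commands": [0, 0, 0, -10, 0, 0, 0, 0, -10, 0, 0, 0, 0, -10, 0, 0, 0, 0, -10, 0, 0, 0, 0, -10, 0]
}}

```text
clock: 53.8
tool_pos: [0.5132, -0.076, 0.2808]
orientation: [-125.5, 85.3, 15.0]
force: [0.5, -0.3, 0.0]
opening: 0.0006
```

```bash
python3 - <<'E'
from h import *
go((.5300,-.085,.1),0.3)
E
```

```text
shift [181.3   8.3 -10.1] turn -39.9 | t 53.8 tcp [ 0.5132 -0.076   0.2808] head 140.4 xaxis [ 0.078  0.021 -0.997] q [ 13.   1. -17.  -0. -67. -53.] F [ 0.5 -0.3  0. ] open 0.6
```

{"api": "arm_command", "payload": {
  "commands": [0, 0, 0, -10, 0, 0, 0, 0, -10, 0, 0, 0, 0, -10, 0, 0, 0, 0, -10, 0, 0, 0, 0, 0, 0]
}}

```text
clock: 54.42
tool_pos: [0.5084, -0.0837, 0.2842]
orientation: [-167.5, 85.1, 14.0]
force: [0.1, 1.5, 0.3]
opening: 0.0005
```

{"api": "arm_command", "payload": {
  "commands": [30, 0, 0, 0, 0, 40, 0, 0, 0, 0, 40, 0, 0, 0, 0, 25, 0, 0, 0, 0, 0, 0, 0, 0, 0]
}}

```text
clock: 55.05
tool_pos: [0.5185, -0.0854, 0.1496]
orientation: [-166.8, 84.8, 13.0]
force: [0.2, 0.4, 0.7]
opening: 0.0004
```

```bash
python3 - <<'E'
from h import *
go((.5300,-.080,.028),0.3)
E
```

```text
shift [122.2  -2.9  -0.7] turn -0.5 | t 55.05 tcp [ 0.5185 -0.0854  0.1496] head 179.8 xaxis [ 0.088  0.02  -0.996] q [ 12.   7. -28.  -0. -49. -12.] F [0.2 0.4 0.7] open 0.4
```

{"api": "arm_command", "payload": {
  "commands": [25, 0, 0, 0, 0, 30, 0, 0, 0, 0, 30, 0, 0, 0, 0, 20, 0, 0, 0, 0, 10, 0, 0, 0, 0]
}}

```text
clock: 55.68
tool_pos: [0.5346, -0.0848, 0.0414]
orientation: [-167.5, 84.0, 11.6]
force: [0.1, -0.1, -0.2]
opening: 0.0009
```

```bash
python3 - <<'E'
from h import *
go((.5300,-.045,.028),0.3)
E
```

```text
shift [ 13.7 -39.5   6.6] turn -1.3 | t 55.67 tcp [ 0.5346 -0.0848  0.0414] head 179.0 xaxis [ 0.102  0.021 -0.995] q [ 12.  17. -34.   0. -34. -13.] F [ 0.1 -0.1 -0.2] open 0.9
```

Go to y −0.050 (just short of the box end), at z ≈ 0.028, and check.

{"api": "arm_command", "payload": {
  "commands": [8, 0, 3, -1.2, 0, 5, -10, 2, 0, 0, 0, -12, 0, 0, 0, 0, -8, 0, 0, 0, 0, 0, 0, 0, 0]
}}

```text
clock: 56.3
tool_pos: [0.5323, -0.052, 0.0309]
orientation: [-168.9, 83.8, 11.4]
force: [-0.1, 0.4, 0.3]
opening: 0.0009
```

```bash
python3 - <<'E'
from h import *
go((.5300,-.038,.028),0.3)
look()
E
```

```text
shift [  3.  -14.    2.6] turn -0.1 | t 56.3 tcp [ 0.5323 -0.052   0.0309] head -179.8 xaxis [ 0.106  0.021 -0.994] q [ 16.  17. -36.   1. -31. -16.] F [-0.1  0.4  0.3] open 0.9
blue [323.  240.8] 56 @.101 [0.5956 0.0365 0.101 ] @.023 [ 0.5306 -0.004   0.023 ]
blue [332.7 247.4] 7 @.101 [0.5981 0.0713 0.101 ] @.023 [0.5334 0.0341 0.023 ]
```

{"api": "arm_command", "payload": {
  "commands": [0, -3, 0, 0, 0, 0, -3, 0, 0, 0]
}}

```text
clock: 56.6
tool_pos: [0.5324, -0.0461, 0.0313]
orientation: [-168.8, 83.8, 11.4]
force: [-0.3, -0.3, -0.1]
opening: 0.0003
```

{"api": "arm_command", "payload": {
  "commands": [0, -2, 0, 0, 0, 0, -2, 0, 0, 0]
}}

```text
clock: 56.85
tool_pos: [0.5324, -0.0421, 0.0314]
orientation: [-168.9, 83.8, 11.3]
force: [1.0, -0.6, -0.8]
opening: 0.0007
```

{"api": "arm_command", "payload": {
  "commands": [0, -2, 0, 0, 0]
}}

```text
clock: 56.98
tool_pos: [0.5323, -0.0402, 0.0314]
orientation: [-169.0, 83.8, 11.3]
force: [0.1, -1.3, 0.4]
opening: 0.0005
```

```bash
python3 - <<'E'
from h import *
go((.5300,-.038,.028),0.3)
look()
E
```

```text
shift [ 3.2 -2.1  2.6] turn -0.1 | t 56.98 tcp [ 0.5323 -0.0402  0.0314] head -179.8 xaxis [ 0.106  0.021 -0.994] q [ 17.  17. -36.   1. -31. -18.] F [ 0.1 -1.3  0.4] open 0.5
blue [323.9 241.4] 57 @.101 [0.5957 0.0396 0.101 ] @.023 [ 0.5308 -0.0006  0.023 ]
blue [333.4 247.8] 8 @.101 [0.5979 0.0734 0.101 ] @.023 [0.5331 0.0363 0.023 ]
```

{"api": "arm_command", "payload": {
  "commands": [0, -2, 0, 0, 0, 0, -1.5, 0, 0, 0, 0, 3, 0, 0, 0, 0, 8, 0, 0, 0, 0, 12, 0, 0, 0]
}}

```text
clock: 57.65
tool_pos: [0.5325, -0.0598, 0.031]
orientation: [-168.9, 83.8, 11.4]
force: [0.1, -0.8, 0.8]
opening: 0.0004
```

{"api": "arm_command", "payload": {
  "commands": [0, 10, 0, 0, 0, -20, 5, 0, 0, 0, -40, 10, 0, 0, 0, -45, 20, 0, 0, 0, -45, 40, 0, 0, 0]
}}

```text
clock: 58.28
tool_pos: [0.514, -0.1529, 0.1785]
orientation: [-168.4, 84.3, 11.9]
force: [2.0, 0.2, 0.5]
opening: 0.0005
```

{"api": "arm_command", "payload": {
  "commands": [-40, 45, 0, 0, 0, 0, 50, 0, 0, 0, 0, 50, 20, 0, 0, 0, 45, 20, 0, 0, 0, 30, 0, 0, 0]
}}

```text
clock: 58.9
tool_pos: [0.4701, -0.385, 0.2171]
orientation: [-170.6, 83.7, 9.7]
force: [0.3, -0.0, 0.3]
opening: 0.0002
```

```bash
python3 - <<'E'
from h import *
go((.5300,-.038,.028),0.3)
S=look();T=snapshot("top")
a=cv2.resize(S["frame"][205:285,295:455],(800,400),interpolation=cv2.INTER_CUBIC)
b=cv2.resize(T["frame"][180:250,115:275],(457,200),interpolation=cv2.INTER_CUBIC)
z=np.zeros((200,800,3),np.uint8);z[:,:457]=b
z[:,470:695]=cv2.resize(T["frame"][195:235,215:260],(225,200),interpolation=cv2.INTER_CUBIC)
cv2.imwrite("pics/c13.png",np.vstack([a,z]))
E
```

```text
shift [ 200.9 -343.2  -40.2] turn -0.1 | t 58.9 tcp [ 0.4701 -0.385   0.2171] head -179.8 xaxis [ 0.109  0.019 -0.994] q [-23.  12. -11.  -4. -62.  25.] F [ 0.3 -0.   0.3] open 0.2
blue [325.1 241.8] 54 @.101 [0.5947 0.043  0.101 ] @.023 [0.5297 0.0032 0.023 ]
blue [334.7 248.4] 7 @.101 [0.5975 0.0776 0.101 ] @.023 [0.5327 0.0409 0.023 ]
```

View pics/c13.png

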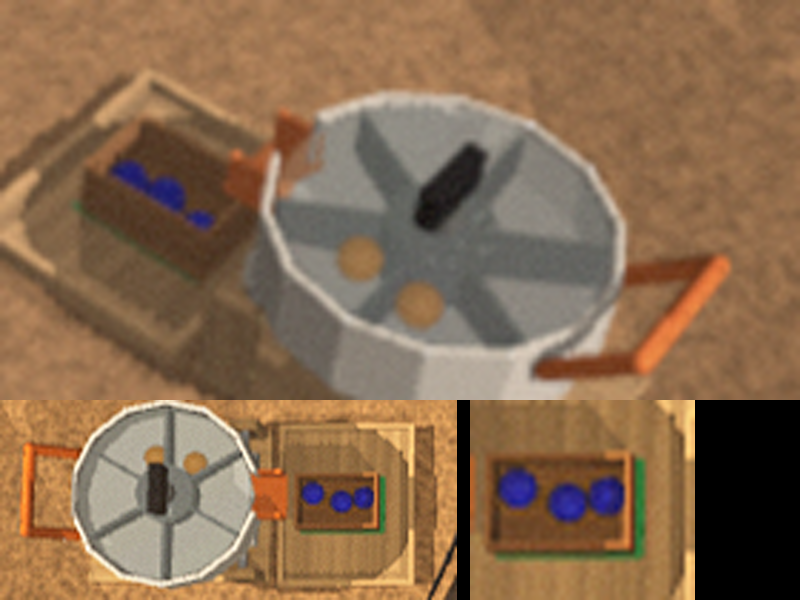

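```bash
python3 -c "
from plant import *
print(close_job())"
```

```text
the job is handed in; nothing more can be done
None
```

The job is done and handed in at about 59 s of the 210 s allowed. All three blue marbles that were in the wheel are in the box. The box stands upright on the green mark, and the wheel is level.

- **Vise and box:** I slid the jaw about 48 mm open by its red post and lifted the box out. It first stood about 7 mm short of the mark's centre, so after the last marble I nudged it with closed fingers. By the top view it now sits about 1 to 2 mm off.
- **Marbles:** I brought three compartments to the spout by turning the wheel to -60, -120 and -180 degrees. For each I tipped the wheel to about 0.5 rad by the handle and lowered it again under grip.
- **Last check:** The final pictures from both cameras show three blue marbles in the box, both amber marbles still in the wheel, and the gripper clear of everything. Only three blue marbles were present at the start. I did not check the other desk items separately in those pictures.

Two readings were not as intended:

- **Wheel lowering:** On the first lowering, the wrist force reached about 37 N at the level stop. I released the handle slightly earlier the next two times.
- **Tool tilt:** The tool drifted up to about 6 degrees off vertical over the run, with no visible effect on any grip.

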